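Tidy the toy-shop window and complete the row of wooden houses

TASK

First clear every packing scrap (paper balls, cardboard and wood offcuts) off the display board into the blue bin. Then pick from the grey mat the one spare house whose size comes between the tall and the low house of the row, and leave it standing upright on the empty middle green pad, wholly on the pad and with its door side square to the row like its neighbours (front or back alike). Leave the two standing houses where they are and the other two spares lying on the mat.

Things in the scene. Friction and masses are not known exactly. Their poses are not given: they have to be found in the camera images.
- board: Fixed pale wooden display board, 280 mm (its x) by 380 mm (its y), 12 mm thick, on the table; +x is the side away from the robot (the shop window). Origin: centre of its underside. Three green felt pads in a row along y at x = +80 mm, y = -140, 0 and +140 mm; each 70 mm (x) by 80 mm (y), flush with the board.
- pad (a point): Centre of the empty middle green pad, on the board's top surface (a scrap may lie on it); axes as the board's.
- mat: Fixed grey felt mat, 340 mm (x) by 190 mm (y), 4 mm thick, on the table to the robot's right. Origin: centre of its underside. Three spare houses lie on it.
- bin: Fixed blue open-topped waste bin to the robot's left, outside 240 mm (x) by 180 mm (y) by 120 mm high, walls 6 mm. Origin: centre of its underside.
- bin_in (a point): Centre of the bin's inner floor, 6 mm above the table; axes as the bin's.
- row_tall: White wooden toy house, solid, front and back alike (painted door, windows), 120 mm tall to the ridge, 53 mm wide (its y), 41 mm deep (its x), walls 94 mm high below a red pitched roof (ridge along x). Stands on one end pad of the row. Origin: centre of its underside (foot); z points from foot to ridge.
- row_low: White wooden toy house, solid, front and back alike (painted door, windows), 80 mm tall to the ridge, 35 mm wide (its y), 27 mm deep (its x), walls 62 mm high below a red pitched roof (ridge along x). Stands on the other end pad of the row. Origin: centre of its underside (foot); z points from foot to ridge.
- spare_tall: White wooden toy house, solid, front and back alike (painted door, windows), 120 mm tall to the ridge, 53 mm wide (its y), 41 mm deep (its x), walls 94 mm high below a red pitched roof (ridge along x), about 156 g. Lies flat on its back on the mat (its x up), roof pointing away from the board (to the robot's right). Origin: centre of its underside (foot); z points from foot to ridge.
- spare_middle: White wooden toy house, solid, front and back alike (painted door, windows), 100 mm tall to the ridge, 44 mm wide (its y), 34 mm deep (its x), walls 78 mm high below a red pitched roof (ridge along x), about 90 g. Lies flat on its back on the mat (its x up), roof pointing away from the board (to the robot's right). Origin: centre of its underside (foot); z points from foot to ridge.
- spare_low: White wooden toy house, solid, front and back alike (painted door, windows), 80 mm tall to the ridge, 35 mm wide (its y), 27 mm deep (its x), walls 62 mm high below a red pitched roof (ridge along x), about 46 g. Lies flat on its back on the mat (its x up), roof pointing away from the board (to the robot's right). Origin: centre of its underside (foot); z points from foot to ridge.
- paper_a: Crumpled white paper ball (stiff, does not roll), about 40 by 40 mm (x, y) and 38 mm high, 10 to 28 g. A scrap, lying on the board; may be absent. Origin: centre of its underside, z up.
- paper_b: Crumpled white paper ball (stiff, does not roll), about 40 by 40 mm (x, y) and 38 mm high, 10 to 28 g. A scrap, lying on the board; may be absent. Origin: centre of its underside, z up.
- card_a: Brown layered cardboard offcut, block of 52 by 32 mm (x, y), 26 mm high, 10 to 28 g. A scrap, lying on the board; may be absent. Origin: centre of its underside, z up.
- card_b: Brown layered cardboard offcut, block of 52 by 32 mm (x, y), 26 mm high, 10 to 28 g. A scrap, lying on the board; may be absent. Origin: centre of its underside, z up.
- wood_a: Wood offcut, block of 46 by 30 mm (x, y), 24 mm high, 10 to 28 g. A scrap, lying on the board; may be absent. Origin: centre of its underside, z up.
- wood_b: Wood offcut, block of 46 by 30 mm (x, y), 24 mm high, 10 to 28 g. A scrap, lying on the board; may be absent. Origin: centre of its underside, z up.

How it is judged:
By the outcome, as a careful person would: the job done as asked, in the order asked, and still so for the second after the job is handed in, with the robot touching nothing.
Of paper_a, paper_b, card_a, card_b, wood_a, wood_b only 4 to 6 are there at a start; the rules pass over those that are not, and their reading is None.
At some moment in a run one of paper_a, paper_b, card_a, card_b, wood_a, wood_b may be knocked a few centimetres aside while the robot is not near it.
Once in a run the grip may slacken for a moment while it holds something.
It also fails if it takes over 210 s, if anything falls off the work surface, if the arm or the gripper's body presses on something with over 40 N, if the wrist force passes 120 N, or if a joint passes its speed limit or range.

ROBOT

A 7-joint arm with a two-finger parallel gripper is mounted at the origin on the work surface. World frame = base frame: x ahead of the robot, y to its left, z up, the work surface at z = 0. Lengths are in m, angles in rad, forces in N, time in s.
With the tool pointing down it reaches from about 0.4 to 0.925 m from the base axis. Payload 5.6 kg.
Tool frame: the origin (TCP) lies between the finger pads; the fingertips stand 14 mm ahead of it and the grasp point (between the pads) lies 5 mm behind it (bot.tip_reach is the distance from the TCP to the fingertips, in m); z points along the fingers, y is the direction in which the jaws open and shut (so a half turn about z gives the same grasp; the last joint's range is limited). The gripper opens to 85 mm and grips with 20 to 120 N. Pads are 22 mm wide; open, the fingers measure 114 mm over their backs; the gripper's body (76 mm by 85 mm) begins 54 mm behind the grasp point. The pads swing forward as they close: fully open they stand 13 mm farther back than shut.
Start: joints at [-1.254, 0.468, -0.012, 1.603, 0.006, 1.071, -0.056], TCP at [0.229, 0.608, 0.245] pointing down, gripper open.
Joint ranges: [-2.53, 2.53], [-0.31, 2.02], [-1.57, 1.55], [0.28, 2.44], [-1.29, 4.43], [0.15, 1.84], [-2.92, 2.92]. Speed limits (rad/s): [2.57, 2.57, 3.14, 3.14, 3.14, 3.14, 3.14].

INTERFACE

Orientations are given as a rotation vector (axis times angle).
In Python, from bench import readout, vision, bot gives the robot as it stands.
- The arm moves only by the tool carry_out, never from a script. Its argument "rows" is a list of rows, each an object with "rot": the turn, a rotation vector about the tool's x, y, z in rad, a list of three; "delta_pos": the shift along the tool's x, y, z in mm, a list of three; "hand": the finger opening in mm, from 0 to 85.4. A call has 1 to 12 rows; each row shifts and turns the pose as measured when the row begins, along the tool's axes as they then stand; what a row does not reach is not made up. A row lasts 1/8 s, in which the tool goes at most 62.5 mm and 10.7 degrees, less where a joint would pass 70% of its speed; a pose out of reach is approached as far as the arm can. A call with a gripper value outside its range is refused whole. The fingers move at their own pace and stop on an object; the grip force is fixed at half the most. Time passes only in rows, so rows that do not move let the fingers close. It gives the time, the measured TCP pose, the force and the opening at its end, in the units of the state.
- readout.read_state(): the state, without advancing time (a new reading comes with each control period).
- vision.snapshot(name): name is "scene" or "top" or "wrist"; returns the picture (480x640x3 uint8, red, green, blue); there is no depth.
- vision.camera_model(name): a dict with "camera_matrix" (3x3 intrinsics, pixels), "R" (3x3) and "t" (3): a world point X has camera coordinates R X + t. Camera axes: x right, y down, z forward; pixel columns grow to the right and rows downward; lengths in m; the calibration is good to about 2 mm. A picture is of the moment at which its call begins: read the wrist's pose just before it. camera_model takes no time and is no camera call; for the wrist camera it gives the pose at the moment of the call.
- bot.close_job(): hands the job in, once; it reports no verdict.
The state is a dict: "clock": time; "qpos": joint angles; "dq": joint speeds; "tau": joint torques, N m; "tcp_pos": TCP position; "orientation": TCP orientation; "force": force on the tool from outside, world axes, zero at the start; "ft_torque": the same for the moment, N m; "opening": finger opening in m.
Only numpy, scipy, OpenCV 4.12 (cv2) and the standard library are available. Lean on these libraries where they do the work, as an engineer would, in place of code of your own. Each camera call takes 0.05 s, during which the arm holds its last target. There are 200 camera calls.

## Working session

There is one attempt and no reset: what is moved stays moved. The work goes in short steps, Python scripts to look and compute and a tool call to move; the robot and the scene stay as the last step left them, time stands still between calls to the robot, and variables do not carry over. Pictures are saved under pics/ and viewed, on a budget of 14 in all, crops included, one or two more only if the job needs it, and the job is handed in when it is done.

Besides the shell and the picture viewer there is one more tool, called after ">>>" by a JSON object that holds its "op" and its "data", one argument or row to a line. carry_out: Moves the arm, as the interface text tells. Its arguments: {"type":"object","properties":{"rows":{"type":"array"}},"required":["rows"]}

```bash
ls; mkdir -p pics
python3 - <<'E'
from bench import readout, vision, bot
import cv2
s=readout.read_state();print(s)
for n in("top","scene"):
    cv2.imwrite(f"pics/{n}0.png",vision.snapshot(n)[:,:,::-1]);m=vision.camera_model(n);print(n,m)
E
```

```text
pics
{'clock': 0.0, 'qpos': array([-1.25401032,  0.46840079, -0.01160211,  1.60360833,  0.00597099,
        1.07141605, -0.05627618]), 'dq': array([-2.95611811e-04,  3.07679168e-04,  2.55717096e-06,  8.71089655e-04,
       -1.19193644e-03,  1.10569828e-03,  1.66553371e-03]), 'tau': array([-9.80331024e-04, -5.32394135e+01,  2.06499919e-02, -2.51306069e+01,
        1.13084036e-02,  7.75645603e-03,  1.43971977e-05]), 'tcp_pos': array([0.22871678, 0.60786359, 0.24432931]), 'orientation': array([-5.62151837e-01, -3.09066038e+00,  2.80214763e-03]), 'force': array([-0.18177193,  0.19936894,  0.20135991]), 'ft_torque': array([ 0.00609249, -0.00025114,  0.03740817]), 'opening': 0.0855000478502277}
top {'camera_matrix': array([[433.99880856,   0.        , 323.65798806],
       [  0.        , 433.99880856, 237.00503742],
       [  0.        ,   0.        ,   1.        ]]), 'R': array([[-0.01940334, -0.99975671, -0.01048924],
       [-0.9806271 ,  0.02107531, -0.1947468 ],
       [ 0.19492049,  0.0065073 , -0.98079746]]), 't': array([0.06994528, 0.52784914, 0.76554872])}
scene {'camera_matrix': array([[532.22276449,   0.        , 317.26567176],
       [  0.        , 532.22276449, 237.69246299],
       [  0.        ,   0.        ,   1.        ]]), 'R': array([[ 0.53900451,  0.84213949,  0.01658963],
       [ 0.63077983, -0.39051641, -0.67053243],
       [-0.55820331,  0.37188441, -0.74169471]]), 't': array([-0.31363126, -0.27570122,  1.57019813])}
```

View pics/top0.png

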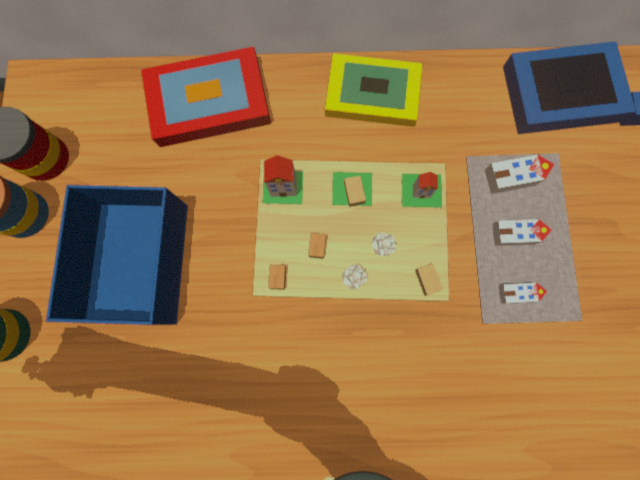

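View pics/scene0.png

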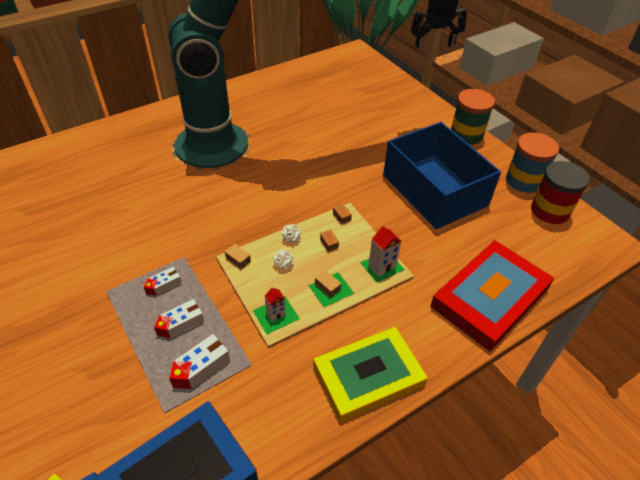

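All six scraps are present: cards at (355,190) and (429,279), woods at (317,245) and (277,276), papers at (384,244) and (355,276). The middle spare is at about (524,232) in the top view. Next I'll rectify the top view to metric scale and segment it.

```bash
cat > h.py <<'E'
from bench import readout, vision, bot
import numpy as np, cv2
from scipy.spatial.transform import Rotation as Ro
def px2w(m,u,v,z):
    K,R,t=m["camera_matrix"],np.array(m["R"]),np.array(m["t"])
    d=R.T@np.linalg.solve(K,[u,v,1.]);c=-R.T@t
    return c+d*(z-c[2])/d[2]
def w2px(m,X):
    p=m["camera_matrix"]@(np.array(m["R"])@np.array(X)+m["t"]);return p[:2]/p[2]
def rect(m,im,z,x1,y1,w,h,s=2):
    """metric image: column -> -y from y1, row -> -x from x1; s px/mm"""
    dst=np.float32([[0,0],[w*s,0],[w*s,h*s],[0,h*s]])
    src=np.float32([w2px(m,[x1-b/1000,y1-a/1000,z]) for a,b in((0,0),(w,0),(w,h),(0,h))])
    return cv2.warpPerspective(im,cv2.getPerspectiveTransform(src,dst),(w*s,h*s),flags=cv2.INTER_CUBIC)
E
python3 - <<'E'
from h import *
m=vision.camera_model("top");im=cv2.imread("pics/top0.png")
for n,z,pts in(("board",.012,[(260,161),(447,164),(448,299),(254,295)]),("mat",.004,[(467,156),(559,154),(579,320),(482,323)]),("bin",.12,[(67,187),(166,190),(153,322),(50,321)])):
    print(n,[px2w(m,*p,z).round(3).tolist() for p in pts])
z=.037
c=px2w(m,250,145,z);d=px2w(m,590,330,z);print(c,d)
cv2.imwrite("pics/r0.png",rect(m,im,z,.72,.18,790,380,1))
E
```

```text
board [[0.699, 0.187, 0.012], [0.684, -0.195, 0.012], [0.411, -0.177, 0.012], [0.426, 0.196, 0.012]]
mat [[0.703, -0.24, 0.004], [0.703, -0.43, 0.004], [0.366, -0.426, 0.004], [0.364, -0.24, 0.004]]
bin [[0.616, 0.513, 0.12], [0.607, 0.336, 0.12], [0.377, 0.346, 0.12], [0.382, 0.519, 0.12]]
[0.72373866 0.20350044 0.037     ] [ 0.34822321 -0.42480258  0.037     ]
```

View pics/r0.png

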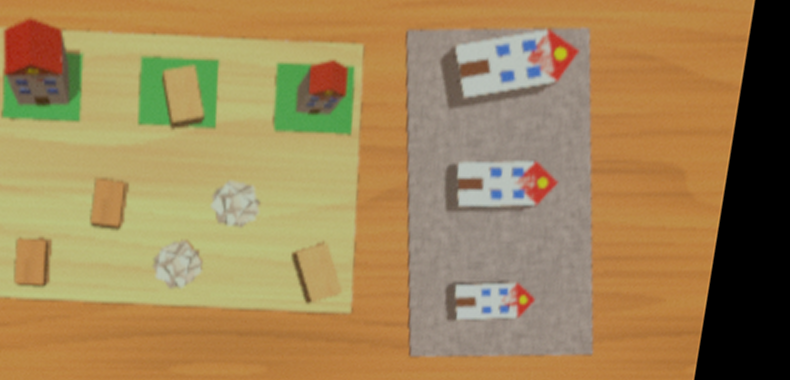

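```bash
cat >> h.py <<'E'
import json
def down(yaw):
    c,s=np.cos(np.radians(yaw)),np.sin(np.radians(yaw))
    return Ro.from_matrix(np.array([[-c,-s,0],[-s,c,0],[0,0,-1]]))
def plan(wps,step=50,ang=.15):
    """wps: (xyz, Rotation or yaw deg, hand mm, hold rows); prints rows in the tool's axes"""
    s=readout.read_state();p=s["tcp_pos"];R=Ro.from_rotvec(s["orientation"]);out=[]
    for q,T,hand,hold in wps:
        T=T if isinstance(T,Ro) else down(T)
        q=np.array(q);rv=(R.inv()*T).as_rotvec()
        n=max(1,int(np.ceil(max(np.linalg.norm(q-p)*1e3/step,np.linalg.norm(rv)/ang))))
        for i in range(n):
            Ri=R*Ro.from_rotvec(rv*i/n)
            d=Ri.inv().apply((q-p)*1e3/n)
            out.append(dict(rot=(rv/n).round(3).tolist(),delta_pos=d.round().astype(int).tolist(),hand=hand))
        out+=[dict(rot=[0,0,0],delta_pos=[0,0,0],hand=hand)]*hold
        p,R=q,T
    for i in range(0,len(out),12): print(json.dumps(out[i:i+12]))
SCR=dict(card_pad=(.625,-.0035,8),card2=(.449,-.138,16),wood1=(.517,.07,-4),wood2=(.46,.149,-1),pap1=(.516,-.056,0),pap2=(.456,.002,0))
def moved():
    a=cv2.imread("pics/top0.png");b=vision.snapshot("top")[:,:,::-1];m=vision.camera_model("top")
    A,B=[rect(m,i,.037,.72,.18,790,380,1).astype(float) for i in(a,b)]
    for k,(x,y,w) in SCR.items():
        v,u=int((.72-x)*1e3),int((.18-y)*1e3)
        print(k,np.abs(A-B)[max(0,v-25):v+25,max(0,u-20):u+20].mean().round(1))
    return b
E
python3 - <<'E'
from h import *
print(bot.tip_reach)
moved()
plan([((.46,.149,.24),-1,70,0),((.46,.149,.032),-1,70,0)],60,.18)
E
```

```text
0.014
card_pad 1.3
card2 1.3
wood1 1.3
wood2 1.4
pap1 1.1
pap2 1.0
[{"rot": [-0.0, -0.0, -0.038], "delta_pos": [-42, -39, 1], "hand": 70}, {"rot": [-0.0, -0.0, -0.038], "delta_pos": [-41, -40, 1], "hand": 70}, {"rot": [-0.0, -0.0, -0.038], "delta_pos": [-39, -42, 1], "hand": 70}, {"rot": [-0.0, -0.0, -0.038], "delta_pos": [-37, -43, 1], "hand": 70}, {"rot": [-0.0, -0.0, -0.038], "delta_pos": [-36, -45, 1], "hand": 70}, {"rot": [-0.0, -0.0, -0.038], "delta_pos": [-34, -46, 1], "hand": 70}, {"rot": [-0.0, -0.0, -0.038], "delta_pos": [-32, -47, 1], "hand": 70}, {"rot": [-0.0, -0.0, -0.038], "delta_pos": [-30, -48, 1], "hand": 70}, {"rot": [-0.0, -0.0, -0.038], "delta_pos": [-28, -49, 1], "hand": 70}, {"rot": [0.0, 0.0, 0.0], "delta_pos": [0, 0, 52], "hand": 70}, {"rot": [0.0, 0.0, 0.0], "delta_pos": [0, 0, 52], "hand": 70}, {"rot": [0.0, 0.0, 0.0], "delta_pos": [0, 0, 52], "hand": 70}]
[{"rot": [0.0, 0.0, 0.0], "delta_pos": [0, 0, 52], "hand": 70}]
```

>>> {"op": "carry_out", "data": {
  "rows": [
    {"rot": [0,0,-0.038],"delta_pos": [-42,-39,1],"hand": 70},
    {"rot": [0,0,-0.038],"delta_pos": [-41,-40,1],"hand": 70},
    {"rot": [0,0,-0.038],"delta_pos": [-39,-42,1],"hand": 70},
    {"rot": [0,0,-0.038],"delta_pos": [-37,-43,1],"hand": 70},
    {"rot": [0,0,-0.038],"delta_pos": [-36,-45,1],"hand": 70},
    {"rot": [0,0,-0.038],"delta_pos": [-34,-46,1],"hand": 70},
    {"rot": [0,0,-0.038],"delta_pos": [-32,-47,1],"hand": 70},
    {"rot": [0,0,-0.038],"delta_pos": [-30,-48,1],"hand": 70},
    {"rot": [0,0,-0.038],"delta_pos": [-28,-49,1],"hand": 70},
    {"rot": [0,0,0],"delta_pos": [0,0,0],"hand": 70}
  ]
}}

```text
clock: 1.4
tcp_pos: [0.468, 0.1361, 0.2336]
orientation: [-0.008, -3.141, 0.003]
force: [-1.2, 0.8, 0.0]
opening: 0.0704
```

>>> {"op": "carry_out", "data": {
  "rows": [
    {"rot": [0,0,0],"delta_pos": [8,13,40],"hand": 60},
    {"rot": [0,0,0],"delta_pos": [0,0,50],"hand": 60},
    {"rot": [0,0,0],"delta_pos": [0,0,50],"hand": 60},
    {"rot": [0,0,0],"delta_pos": [0,0,50],"hand": 60},
    {"rot": [0,0,0],"delta_pos": [0,0,0],"hand": 60}
  ]
}}

```text
clock: 2.02
tcp_pos: [0.4597, 0.1547, 0.0397]
orientation: [0.004, 3.14, 0.004]
force: [-0.3, 0.3, 0.9]
opening: 0.0603
```

>>> {"op": "carry_out", "data": {
  "rows": [
    {"rot": [0,0,0],"delta_pos": [0,-5,7],"hand": 60},
    {"rot": [0,0,0],"delta_pos": [0,0,0],"hand": 0},
    {"rot": [0,0,0],"delta_pos": [0,0,0],"hand": 0},
    {"rot": [0,0,0],"delta_pos": [0,0,0],"hand": 0},
    {"rot": [0,0,0],"delta_pos": [0,0,0],"hand": 0},
    {"rot": [0,0,0],"delta_pos": [0,0,-55],"hand": 0},
    {"rot": [0,0,0],"delta_pos": [0,0,-60],"hand": 0},
    {"rot": [0,0,0],"delta_pos": [0,0,-60],"hand": 0},
    {"rot": [0,0,0],"delta_pos": [0,0,-30],"hand": 0}
  ]
}}

```text
clock: 3.15
tcp_pos: [0.4598, 0.1498, 0.2473]
orientation: [0.003, 3.136, 0.008]
force: [0.2, 0.8, -0.8]
opening: 0.0287
```

>>> {"op": "carry_out", "data": {
  "rows": [
    {"rot": [0,0,0],"delta_pos": [-8,58,0],"hand": 0},
    {"rot": [0,0,0],"delta_pos": [-8,58,0],"hand": 0},
    {"rot": [0,0,0],"delta_pos": [-8,58,0],"hand": 0},
    {"rot": [0,0,0],"delta_pos": [-8,58,0],"hand": 0},
    {"rot": [0,0,0],"delta_pos": [-8,58,30],"hand": 0},
    {"rot": [0,0,0],"delta_pos": [0,10,40],"hand": 0},
    {"rot": [0,0,0],"delta_pos": [0,0,0],"hand": 0},
    {"rot": [0,0,0],"delta_pos": [0,0,0],"hand": 60},
    {"rot": [0,0,0],"delta_pos": [0,0,0],"hand": 60},
    {"rot": [0,0,0],"delta_pos": [0,0,-40],"hand": 60},
    {"rot": [0,0,0],"delta_pos": [0,0,-40],"hand": 60}
  ]
}}

```text
clock: 4.53
tcp_pos: [0.5052, 0.4502, 0.2719]
orientation: [0.018, 3.124, 0.018]
force: [0.2, 0.2, 0.7]
opening: 0.06
```

Run:
```python
from h import *
cv2.imwrite("pics/t1.png",moved());print(readout.read_state()["tcp_pos"])
plan([((.517,.07,.24),-4,60,0)],58,.18)
```

```text
card_pad 1.8
card2 1.7
wood1 1.7
wood2 27.4
pap1 1.7
pap2 1.6
[0.50717311 0.45175486 0.27861693]
[{"rot": [0.003, 0.003, 0.008], "delta_pos": [-2, -55, 5], "hand": 60}, {"rot": [0.003, 0.003, 0.008], "delta_pos": [-2, -55, 5], "hand": 60}, {"rot": [0.003, 0.003, 0.008], "delta_pos": [-3, -55, 5], "hand": 60}, {"rot": [0.003, 0.003, 0.008], "delta_pos": [-3, -55, 5], "hand": 60}, {"rot": [0.003, 0.003, 0.008], "delta_pos": [-4, -54, 5], "hand": 60}, {"rot": [0.003, 0.003, 0.008], "delta_pos": [-4, -54, 5], "hand": 60}, {"rot": [0.003, 0.003, 0.008], "delta_pos": [-5, -54, 5], "hand": 60}]
```

View pics/t1.png

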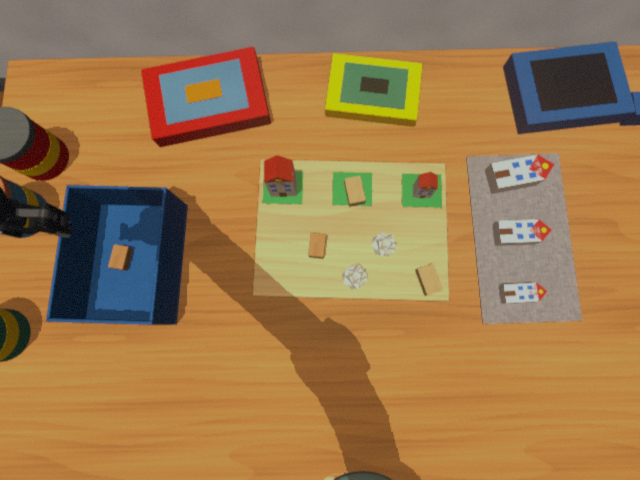

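The wood block is in the bin at about (120,257), and nothing else has moved.

>>> {"op": "carry_out", "data": {
  "rows": [
    {"rot": [0.003,0.003,0.008],"delta_pos": [-2,-55,5],"hand": 60},
    {"rot": [0.003,0.003,0.008],"delta_pos": [-2,-55,5],"hand": 60},
    {"rot": [0.003,0.003,0.008],"delta_pos": [-3,-55,5],"hand": 60},
    {"rot": [0.003,0.003,0.008],"delta_pos": [-3,-55,5],"hand": 60},
    {"rot": [0.003,0.003,0.008],"delta_pos": [-4,-54,5],"hand": 60},
    {"rot": [0.003,0.003,0.008],"delta_pos": [-4,-54,5],"hand": 60},
    {"rot": [0.003,0.003,0.008],"delta_pos": [-5,-54,5],"hand": 60},
    {"rot": [0,0,0],"delta_pos": [0,0,50],"hand": 60},
    {"rot": [0,0,0],"delta_pos": [0,0,55],"hand": 60},
    {"rot": [0,0,0],"delta_pos": [0,0,40],"hand": 60},
    {"rot": [0,0,0],"delta_pos": [0,0,0],"hand": 60}
  ]
}}

```text
clock: 5.95
tcp_pos: [0.5299, 0.052, 0.1112]
orientation: [0.136, 3.096, 0.027]
force: [-0.6, 0.5, 0.2]
opening: 0.0603
```

>>> {"op": "carry_out", "data": {
  "rows": [
    {"rot": [0,0,0],"delta_pos": [14,17,30],"hand": 60},
    {"rot": [0,0,0],"delta_pos": [0,0,30],"hand": 60},
    {"rot": [0,0,0],"delta_pos": [0,0,0],"hand": 60}
  ]
}}

```text
clock: 6.32
tcp_pos: [0.5257, 0.0713, 0.0579]
orientation: [0.139, 3.083, 0.032]
force: [-0.7, 0.2, -0.2]
opening: 0.0599
```

Run:
```python
from h import *
s=readout.read_state();print(s["tcp_pos"],s["orientation"])
plan([((.517,.07,.032),-4,60,0)],58,.18)
```

```text
[0.52572126 0.07131507 0.0579013 ] [0.13903861 3.08288794 0.03228257]
[{"rot": [0.023, 0.055, -0.02], "delta_pos": [10, -3, 25], "hand": 60}]
```

>>> {"op": "carry_out", "data": {
  "rows": [
    {"rot": [0.02,0.055,-0.02],"delta_pos": [10,-3,24],"hand": 60},
    {"rot": [0,0,0],"delta_pos": [0,0,0],"hand": 0},
    {"rot": [0,0,0],"delta_pos": [0,0,0],"hand": 0},
    {"rot": [0,0,0],"delta_pos": [0,0,0],"hand": 0},
    {"rot": [0,0,0],"delta_pos": [0,0,0],"hand": 0},
    {"rot": [0,0,0],"delta_pos": [0,0,-55],"hand": 0},
    {"rot": [0,0,0],"delta_pos": [0,0,-60],"hand": 0},
    {"rot": [0,0,0],"delta_pos": [0,0,-60],"hand": 0},
    {"rot": [0,0,0],"delta_pos": [0,0,-40],"hand": 0}
  ]
}}

```text
clock: 7.45
tcp_pos: [0.5182, 0.0679, 0.2618]
orientation: [0.114, 3.131, 0.008]
force: [0.9, -0.4, -0.6]
opening: 0.0283
```

Run:
```python
from h import *
s=readout.read_state();print(s["tcp_pos"],s["orientation"],s["opening"])
plan([((.46,.42,.25),0,0,0),((.46,.43,.18),0,0,1)],58,.18)
```

```text
[0.51820785 0.0679262  0.26181211] [0.1143751  3.13089126 0.00788233] 0.028279614458433616
[{"rot": [0.001, 0.001, -0.01], "delta_pos": [12, 50, 2], "hand": 0}, {"rot": [0.001, 0.001, -0.01], "delta_pos": [11, 50, 2], "hand": 0}, {"rot": [0.001, 0.001, -0.01], "delta_pos": [11, 50, 2], "hand": 0}, {"rot": [0.001, 0.001, -0.01], "delta_pos": [10, 50, 2], "hand": 0}, {"rot": [0.001, 0.001, -0.01], "delta_pos": [10, 50, 2], "hand": 0}, {"rot": [0.001, 0.001, -0.01], "delta_pos": [9, 50, 2], "hand": 0}, {"rot": [0.001, 0.001, -0.01], "delta_pos": [9, 50, 2], "hand": 0}, {"rot": [0.0, 0.0, 0.0], "delta_pos": [0, 5, 35], "hand": 0}, {"rot": [0.0, 0.0, 0.0], "delta_pos": [0, 5, 35], "hand": 0}, {"rot": [0, 0, 0], "delta_pos": [0, 0, 0], "hand": 0}]
```

>>> {"op": "carry_out", "data": {
  "rows": [
    {"rot": [0,0,-0.01],"delta_pos": [12,52,2],"hand": 0},
    {"rot": [0,0,-0.01],"delta_pos": [11,52,2],"hand": 0},
    {"rot": [0,0,-0.01],"delta_pos": [11,52,2],"hand": 0},
    {"rot": [0,0,-0.01],"delta_pos": [10,52,2],"hand": 0},
    {"rot": [0,0,-0.01],"delta_pos": [10,52,2],"hand": 0},
    {"rot": [0,0,-0.01],"delta_pos": [9,52,2],"hand": 0},
    {"rot": [0,0,-0.01],"delta_pos": [9,50,2],"hand": 0},
    {"rot": [0,0,0],"delta_pos": [0,0,35],"hand": 0},
    {"rot": [0,0,0],"delta_pos": [0,0,35],"hand": 60},
    {"rot": [0,0,0],"delta_pos": [0,0,0],"hand": 60},
    {"rot": [0,0,0],"delta_pos": [0,0,-40],"hand": 60},
    {"rot": [0,0,0],"delta_pos": [0,0,-40],"hand": 60}
  ]
}}

```text
clock: 8.95
tcp_pos: [0.4621, 0.4424, 0.2664]
orientation: [0.01, 3.122, 0.012]
force: [1.3, 0.6, 0.5]
opening: 0.0602
```

Run:
```python
from h import *
moved();s=readout.read_state();print(s["tcp_pos"],s["orientation"],s["opening"])
plan([((.456,.002,.25),0,60,0),((.456,.002,.10),0,60,1)],58,.18)
```

```text
card_pad 1.5
card2 1.4
wood1 28.9
wood2 30.0
pap1 1.3
pap2 1.3
[0.46404408 0.44428857 0.27301623] [0.00988969 3.11580048 0.02353163] 0.06006273747898988
[{"rot": [0.002, 0.003, -0.001], "delta_pos": [1, -55, 2], "hand": 60}, {"rot": [0.002, 0.003, -0.001], "delta_pos": [1, -55, 2], "hand": 60}, {"rot": [0.002, 0.003, -0.001], "delta_pos": [1, -55, 2], "hand": 60}, {"rot": [0.002, 0.003, -0.001], "delta_pos": [1, -55, 2], "hand": 60}, {"rot": [0.002, 0.003, -0.001], "delta_pos": [1, -55, 2], "hand": 60}, {"rot": [0.002, 0.003, -0.001], "delta_pos": [1, -55, 3], "hand": 60}, {"rot": [0.002, 0.003, -0.001], "delta_pos": [1, -55, 3], "hand": 60}, {"rot": [0.002, 0.003, -0.001], "delta_pos": [1, -55, 3], "hand": 60}, {"rot": [0.0, 0.0, 0.0], "delta_pos": [0, 0, 50], "hand": 60}, {"rot": [0.0, 0.0, 0.0], "delta_pos": [0, 0, 50], "hand": 60}, {"rot": [0.0, 0.0, 0.0], "delta_pos": [0, 0, 50], "hand": 60}, {"rot": [0, 0, 0], "delta_pos": [0, 0, 0], "hand": 60}]
```

>>> {"op": "carry_out", "data": {
  "rows": [
    {"rot": [0.002,0.003,-0.001],"delta_pos": [1,-55,2],"hand": 60},
    {"rot": [0.002,0.003,-0.001],"delta_pos": [1,-55,2],"hand": 60},
    {"rot": [0.002,0.003,-0.001],"delta_pos": [1,-55,2],"hand": 60},
    {"rot": [0.002,0.003,-0.001],"delta_pos": [1,-55,2],"hand": 60},
    {"rot": [0.002,0.003,-0.001],"delta_pos": [1,-55,2],"hand": 60},
    {"rot": [0.002,0.003,-0.001],"delta_pos": [1,-55,3],"hand": 60},
    {"rot": [0.002,0.003,-0.001],"delta_pos": [1,-52,3],"hand": 60},
    {"rot": [0.002,0.003,-0.001],"delta_pos": [1,-40,3],"hand": 60},
    {"rot": [0,0,0],"delta_pos": [0,0,50],"hand": 60},
    {"rot": [0,0,0],"delta_pos": [0,0,55],"hand": 60},
    {"rot": [0,0,0],"delta_pos": [0,0,50],"hand": 60},
    {"rot": [0,0,0],"delta_pos": [0,0,0],"hand": 60}
  ]
}}

```text
clock: 10.5
tcp_pos: [0.4713, 0.0103, 0.1131]
orientation: [0.014, 3.096, 0.029]
force: [0.0, -0.3, 0.4]
opening: 0.0599
```

Run:
```python
from h import *
s=readout.read_state();print(s["tcp_pos"],s["orientation"],s["opening"])
plan([((.456,.002,.034),0,60,0)],30,.18)
```

```text
[0.47130088 0.01032428 0.11309594] [0.01426928 3.09638014 0.02940865] 0.05986281293491331
[{"rot": [0.006, 0.015, -0.003], "delta_pos": [6, -3, 26], "hand": 60}, {"rot": [0.006, 0.015, -0.003], "delta_pos": [6, -3, 26], "hand": 60}, {"rot": [0.006, 0.015, -0.003], "delta_pos": [5, -3, 26], "hand": 60}]
```

>>> {"op": "carry_out", "data": {
  "rows": [
    {"rot": [0.01,0.045,0],"delta_pos": [9,-6,20],"hand": 60},
    {"rot": [0,0,0],"delta_pos": [6,-2,26],"hand": 60},
    {"rot": [0,0,0],"delta_pos": [2,0,26],"hand": 60},
    {"rot": [0,0,0],"delta_pos": [0,0,3],"hand": 60},
    {"rot": [0,0,0],"delta_pos": [0,0,0],"hand": 0},
    {"rot": [0,0,0],"delta_pos": [0,0,0],"hand": 0},
    {"rot": [0,0,0],"delta_pos": [0,0,0],"hand": 0},
    {"rot": [0,0,0],"delta_pos": [0,0,0],"hand": 0},
    {"rot": [0,0,0],"delta_pos": [0,0,-55],"hand": 0},
    {"rot": [0,0,0],"delta_pos": [0,0,-60],"hand": 0},
    {"rot": [0,0,0],"delta_pos": [0,0,-60],"hand": 0},
    {"rot": [0,0,0],"delta_pos": [0,0,-40],"hand": 0}
  ]
}}

```text
clock: 12.0
tcp_pos: [0.4609, 0.0009, 0.2707]
orientation: [0.015, 3.123, 0.019]
force: [-0.2, 1.5, -0.3]
opening: 0.0423
```

Run:
```python
from h import *
s=readout.read_state();print(s["tcp_pos"],s["orientation"],s["opening"])
plan([((.52,.41,.25),0,0,0)],58,.18)
```

```text
[0.46093869 0.00085987 0.27071621] [0.01548291 3.1233176  0.01907241] 0.04227247683117516
[{"rot": [0.002, 0.002, -0.001], "delta_pos": [-7, 51, 3], "hand": 0}, {"rot": [0.002, 0.002, -0.001], "delta_pos": [-7, 51, 3], "hand": 0}, {"rot": [0.002, 0.002, -0.001], "delta_pos": [-7, 51, 3], "hand": 0}, {"rot": [0.002, 0.002, -0.001], "delta_pos": [-7, 51, 3], "hand": 0}, {"rot": [0.002, 0.002, -0.001], "delta_pos": [-7, 51, 3], "hand": 0}, {"rot": [0.002, 0.002, -0.001], "delta_pos": [-7, 51, 3], "hand": 0}, {"rot": [0.002, 0.002, -0.001], "delta_pos": [-7, 51, 3], "hand": 0}, {"rot": [0.002, 0.002, -0.001], "delta_pos": [-7, 51, 3], "hand": 0}]
```

>>> {"op": "carry_out", "data": {
  "rows": [
    {"rot": [0,0,0],"delta_pos": [-7,51,3],"hand": 0},
    {"rot": [0,0,0],"delta_pos": [-7,51,3],"hand": 0},
    {"rot": [0,0,0],"delta_pos": [-7,51,3],"hand": 0},
    {"rot": [0,0,0],"delta_pos": [-7,51,3],"hand": 0},
    {"rot": [0,0,0],"delta_pos": [-7,51,3],"hand": 0},
    {"rot": [0,0,0],"delta_pos": [-7,51,3],"hand": 0},
    {"rot": [0,0,0],"delta_pos": [-7,51,3],"hand": 0},
    {"rot": [0,0,0],"delta_pos": [-7,45,3],"hand": 0},
    {"rot": [0,0,0],"delta_pos": [0,0,40],"hand": 0},
    {"rot": [0,0,0],"delta_pos": [0,0,25],"hand": 70},
    {"rot": [0,0,0],"delta_pos": [0,0,0],"hand": 70},
    {"rot": [0,0,0],"delta_pos": [0,0,-60],"hand": 70}
  ]
}}

```text
clock: 13.5
tcp_pos: [0.5232, 0.4133, 0.2473]
orientation: [0.021, 3.122, 0.011]
force: [1.4, 0.7, 0.6]
opening: 0.0701
```

Run:
```python
from h import *
moved();s=readout.read_state();print(s["tcp_pos"],s["orientation"],s["opening"])
plan([((.516,-.046,.25),0,70,0)],60,.18)
```

```text
card_pad 1.6
card2 1.5
wood1 28.9
wood2 22.9
pap1 1.4
pap2 15.6
[0.52757174 0.41661715 0.26017718] [0.02139449 3.10767016 0.0317692 ] 0.06985925433977132
[{"rot": [0.003, 0.004, -0.002], "delta_pos": [1, -58, 0], "hand": 70}, {"rot": [0.003, 0.004, -0.002], "delta_pos": [1, -58, 0], "hand": 70}, {"rot": [0.003, 0.004, -0.002], "delta_pos": [1, -58, 0], "hand": 70}, {"rot": [0.003, 0.004, -0.002], "delta_pos": [1, -58, 1], "hand": 70}, {"rot": [0.003, 0.004, -0.002], "delta_pos": [1, -58, 1], "hand": 70}, {"rot": [0.003, 0.004, -0.002], "delta_pos": [1, -58, 1], "hand": 70}, {"rot": [0.003, 0.004, -0.002], "delta_pos": [1, -58, 1], "hand": 70}, {"rot": [0.003, 0.004, -0.002], "delta_pos": [1, -58, 1], "hand": 70}]
```

>>> {"op": "carry_out", "data": {
  "rows": [
    {"rot": [0.003,0.008,0],"delta_pos": [2,-58,0],"hand": 70},
    {"rot": [0.003,0.008,0],"delta_pos": [2,-58,0],"hand": 70},
    {"rot": [0.003,0.008,0],"delta_pos": [2,-58,0],"hand": 70},
    {"rot": [0.003,0.008,0],"delta_pos": [2,-58,0],"hand": 70},
    {"rot": [0.003,0.008,0],"delta_pos": [2,-58,0],"hand": 70},
    {"rot": [0.003,0.008,0],"delta_pos": [2,-58,0],"hand": 70},
    {"rot": [0.003,0.008,0],"delta_pos": [2,-58,0],"hand": 70},
    {"rot": [0.003,0.008,0],"delta_pos": [1,-52,0],"hand": 70},
    {"rot": [0,0,0],"delta_pos": [0,0,50],"hand": 70},
    {"rot": [0,0,0],"delta_pos": [0,0,55],"hand": 70},
    {"rot": [0,0,0],"delta_pos": [0,0,40],"hand": 70},
    {"rot": [0,0,0],"delta_pos": [0,0,0],"hand": 70}
  ]
}}

```text
clock: 15.05
tcp_pos: [0.5165, -0.0565, 0.1281]
orientation: [0.033, 3.129, 0.016]
force: [0.1, -0.3, 0.5]
opening: 0.0701
```

Run:
```python
from h import *
s=readout.read_state();print(s["tcp_pos"],s["orientation"],s["opening"])
plan([((.516,-.056,.034),0,70,0)],30,.18)
```

```text
[ 0.5165085  -0.05645314  0.12811172] [0.03338511 3.12912289 0.01628426] 0.07009189897385212
[{"rot": [0.003, 0.003, -0.005], "delta_pos": [0, 0, 24], "hand": 70}, {"rot": [0.003, 0.003, -0.005], "delta_pos": [0, 0, 24], "hand": 70}, {"rot": [0.003, 0.003, -0.005], "delta_pos": [0, 0, 24], "hand": 70}, {"rot": [0.003, 0.003, -0.005], "delta_pos": [0, 0, 24], "hand": 70}]
```

Right on target.

>>> {"op": "carry_out", "data": {
  "rows": [
    {"rot": [0,0,0],"delta_pos": [0,0,32],"hand": 70},
    {"rot": [0,0,0],"delta_pos": [0,0,32],"hand": 70},
    {"rot": [0,0,0],"delta_pos": [0,0,26],"hand": 70},
    {"rot": [0,0,0],"delta_pos": [0,0,2],"hand": 0},
    {"rot": [0,0,0],"delta_pos": [0,0,0],"hand": 0},
    {"rot": [0,0,0],"delta_pos": [0,0,0],"hand": 0},
    {"rot": [0,0,0],"delta_pos": [0,0,0],"hand": 0},
    {"rot": [0,0,0],"delta_pos": [0,0,0],"hand": 0},
    {"rot": [0,0,0],"delta_pos": [0,0,-55],"hand": 0},
    {"rot": [0,0,0],"delta_pos": [0,0,-60],"hand": 0},
    {"rot": [0,0,0],"delta_pos": [0,0,-60],"hand": 0},
    {"rot": [0,0,0],"delta_pos": [0,0,-40],"hand": 0}
  ]
}}

```text
clock: 16.55
tcp_pos: [0.5204, -0.0585, 0.2682]
orientation: [0.033, 3.11, 0.017]
force: [0.2, 0.9, 0.5]
opening: 0.0387
```

>>> {"op": "carry_out", "data": {
  "rows": [
    {"rot": [0,0,0],"delta_pos": [6,54,2],"hand": 0},
    {"rot": [0,0,0],"delta_pos": [6,54,2],"hand": 0},
    {"rot": [0,0,0],"delta_pos": [6,54,2],"hand": 0},
    {"rot": [0,0,0],"delta_pos": [6,54,2],"hand": 0},
    {"rot": [0,0,0],"delta_pos": [6,54,2],"hand": 0},
    {"rot": [0,0,0],"delta_pos": [6,54,2],"hand": 0},
    {"rot": [0,0,0],"delta_pos": [6,54,2],"hand": 0},
    {"rot": [0,0,0],"delta_pos": [6,54,2],"hand": 0},
    {"rot": [0,0,0],"delta_pos": [0,20,20],"hand": 0},
    {"rot": [0,0,0],"delta_pos": [0,0,40],"hand": 0},
    {"rot": [0,0,0],"delta_pos": [0,0,0],"hand": 0}
  ]
}}

```text
clock: 17.92
tcp_pos: [0.4864, 0.4091, 0.2007]
orientation: [0.039, 3.098, 0.022]
force: [0.1, 0.4, 0.5]
opening: 0.0386
```

>>> {"op": "carry_out", "data": {
  "rows": [
    {"rot": [0,0.03,0],"delta_pos": [20,0,20],"hand": 0},
    {"rot": [0,0,0],"delta_pos": [0,0,0],"hand": 70},
    {"rot": [0,0,0],"delta_pos": [0,0,0],"hand": 70},
    {"rot": [0,0,0],"delta_pos": [0,0,-45],"hand": 70},
    {"rot": [0,0,0],"delta_pos": [0,0,-40],"hand": 70}
  ]
}}

```text
clock: 18.55
tcp_pos: [0.4657, 0.4071, 0.2674]
orientation: [0.043, 3.13, 0.022]
force: [0.4, 0.2, 1.0]
opening: 0.0697
```

Run:
```python
from h import *
moved();s=readout.read_state();print(s["tcp_pos"],s["orientation"],s["opening"])
plan([((.625,-.0035,.26),8,60,0),((.625,-.0035,.11),8,60,1)],60,.18)
```

```text
card_pad 1.4
card2 1.3
wood1 28.3
wood2 26.6
pap1 15.7
pap2 15.5
[0.46752769 0.40865344 0.27333708] [0.04277764 3.12396607 0.03158399] 0.06974815123578111
[{"rot": [0.002, 0.002, -0.021], "delta_pos": [-21, -51, 1], "hand": 60}, {"rot": [0.002, 0.002, -0.021], "delta_pos": [-20, -51, 1], "hand": 60}, {"rot": [0.002, 0.002, -0.021], "delta_pos": [-19, -52, 1], "hand": 60}, {"rot": [0.002, 0.002, -0.021], "delta_pos": [-18, -52, 1], "hand": 60}, {"rot": [0.002, 0.002, -0.021], "delta_pos": [-17, -53, 1], "hand": 60}, {"rot": [0.002, 0.002, -0.021], "delta_pos": [-16, -53, 1], "hand": 60}, {"rot": [0.002, 0.002, -0.021], "delta_pos": [-15, -53, 1], "hand": 60}, {"rot": [0.002, 0.002, -0.021], "delta_pos": [-13, -53, 2], "hand": 60}, {"rot": [0.0, 0.0, 0.0], "delta_pos": [0, 0, 50], "hand": 60}, {"rot": [0.0, 0.0, 0.0], "delta_pos": [0, 0, 50], "hand": 60}, {"rot": [0.0, 0.0, 0.0], "delta_pos": [0, 0, 50], "hand": 60}, {"rot": [0, 0, 0], "delta_pos": [0, 0, 0], "hand": 60}]
```

>>> {"op": "carry_out", "data": {
  "rows": [
    {"rot": [0.003,0.006,-0.021],"delta_pos": [-21,-51,1],"hand": 60},
    {"rot": [0.003,0.006,-0.021],"delta_pos": [-20,-51,1],"hand": 60},
    {"rot": [0.003,0.006,-0.021],"delta_pos": [-19,-52,1],"hand": 60},
    {"rot": [0.003,0.006,-0.021],"delta_pos": [-18,-52,1],"hand": 60},
    {"rot": [0.003,0.006,-0.021],"delta_pos": [-17,-53,1],"hand": 60},
    {"rot": [0.003,0.006,-0.021],"delta_pos": [-16,-53,1],"hand": 60},
    {"rot": [0.003,0.006,-0.021],"delta_pos": [-15,-53,1],"hand": 60},
    {"rot": [0.003,0.006,-0.021],"delta_pos": [-12,-47,2],"hand": 60},
    {"rot": [0,0,0],"delta_pos": [0,0,50],"hand": 60},
    {"rot": [0,0,0],"delta_pos": [0,0,50],"hand": 60},
    {"rot": [0,0,0],"delta_pos": [0,0,50],"hand": 60},
    {"rot": [0,0,0],"delta_pos": [0,0,0],"hand": 60}
  ]
}}

```text
clock: 20.1
tcp_pos: [0.6378, -0.0123, 0.122]
orientation: [-0.221, 3.131, 0.003]
force: [-0.4, 0.8, 0.6]
opening: 0.0601
```

Run:
```python
from h import *
s=readout.read_state();print(s["tcp_pos"],s["orientation"],s["opening"])
plan([((.625,-.0035,.033),8,60,0)],35,.18)
```

```text
[ 0.63783683 -0.01228724  0.12195058] [-2.21479405e-01  3.13134515e+00  2.54945218e-03] 0.06012063775531105
[{"rot": [0.0, 0.001, 0.001], "delta_pos": [4, 3, 30], "hand": 60}, {"rot": [0.0, 0.001, 0.001], "delta_pos": [4, 3, 30], "hand": 60}, {"rot": [0.0, 0.001, 0.001], "delta_pos": [4, 3, 30], "hand": 60}]
```

>>> {"op": "carry_out", "data": {
  "rows": [
    {"rot": [0,0,0],"delta_pos": [9,8,22],"hand": 60},
    {"rot": [0,0,0],"delta_pos": [3,2,32],"hand": 60},
    {"rot": [0,0,0],"delta_pos": [0,0,30],"hand": 60},
    {"rot": [0,0,0],"delta_pos": [0,0,2],"hand": 0},
    {"rot": [0,0,0],"delta_pos": [0,0,0],"hand": 0},
    {"rot": [0,0,0],"delta_pos": [0,0,0],"hand": 0},
    {"rot": [0,0,0],"delta_pos": [0,0,0],"hand": 0},
    {"rot": [0,0,0],"delta_pos": [0,0,0],"hand": 0},
    {"rot": [0,0,0],"delta_pos": [0,0,-55],"hand": 0},
    {"rot": [0,0,0],"delta_pos": [0,0,-60],"hand": 0},
    {"rot": [0,0,0],"delta_pos": [0,0,-60],"hand": 0},
    {"rot": [0,0,0],"delta_pos": [0,0,-60],"hand": 0}
  ]
}}

```text
clock: 21.6
tcp_pos: [0.6281, -0.0049, 0.2892]
orientation: [-0.219, 3.114, 0.002]
force: [1.2, 0.4, -0.5]
opening: 0.0287
```

Run:
```python
from h import *
s=readout.read_state();print(s["tcp_pos"],s["orientation"],s["opening"])
plan([((.53,.42,.27),0,0,0),((.53,.42,.18),0,0,0)],60,.18)
```

```text
[ 0.62810934 -0.00487464  0.28920909] [-2.19185576e-01  3.11416147e+00  1.53569309e-03] 0.028698648062366498
[{"rot": [0.0, 0.002, 0.018], "delta_pos": [5, 54, 2], "hand": 0}, {"rot": [0.0, 0.002, 0.018], "delta_pos": [6, 54, 2], "hand": 0}, {"rot": [0.0, 0.002, 0.018], "delta_pos": [7, 54, 2], "hand": 0}, {"rot": [0.0, 0.002, 0.018], "delta_pos": [8, 54, 2], "hand": 0}, {"rot": [0.0, 0.002, 0.018], "delta_pos": [9, 54, 2], "hand": 0}, {"rot": [0.0, 0.002, 0.018], "delta_pos": [9, 54, 2], "hand": 0}, {"rot": [0.0, 0.002, 0.018], "delta_pos": [10, 54, 2], "hand": 0}, {"rot": [0.0, 0.002, 0.018], "delta_pos": [11, 53, 2], "hand": 0}, {"rot": [0.0, 0.0, 0.0], "delta_pos": [0, 0, 45], "hand": 0}, {"rot": [0.0, 0.0, 0.0], "delta_pos": [0, 0, 45], "hand": 0}]
```

>>> {"op": "carry_out", "data": {
  "rows": [
    {"rot": [0,0.002,0.018],"delta_pos": [5,54,2],"hand": 0},
    {"rot": [0,0.002,0.018],"delta_pos": [6,54,2],"hand": 0},
    {"rot": [0,0.002,0.018],"delta_pos": [7,54,2],"hand": 0},
    {"rot": [0,0.002,0.018],"delta_pos": [8,54,2],"hand": 0},
    {"rot": [0,0.002,0.018],"delta_pos": [9,54,2],"hand": 0},
    {"rot": [0,0.002,0.018],"delta_pos": [9,54,2],"hand": 0},
    {"rot": [0,0.002,0.018],"delta_pos": [10,54,2],"hand": 0},
    {"rot": [0,0.002,0.018],"delta_pos": [11,53,2],"hand": 0},
    {"rot": [0,0,0],"delta_pos": [0,0,50],"hand": 0},
    {"rot": [0,0,0],"delta_pos": [0,0,40],"hand": 0},
    {"rot": [0,0,0],"delta_pos": [0,0,0],"hand": 0}
  ]
}}

```text
clock: 22.98
tcp_pos: [0.5336, 0.4339, 0.1893]
orientation: [0.018, 3.122, 0.009]
force: [-0.3, -0.1, 0.1]
opening: 0.029
```

>>> {"op": "carry_out", "data": {
  "rows": [
    {"rot": [0,0,0],"delta_pos": [0,0,10],"hand": 60},
    {"rot": [0,0,0],"delta_pos": [0,0,0],"hand": 60},
    {"rot": [0,0,0],"delta_pos": [0,0,-45],"hand": 60},
    {"rot": [0,0,0],"delta_pos": [0,0,-45],"hand": 60}
  ]
}}

```text
clock: 23.48
tcp_pos: [0.5331, 0.432, 0.2728]
orientation: [0.022, 3.121, 0.008]
force: [0.4, 1.0, 0.4]
opening: 0.0598
```

Run:
```python
from h import *
b=moved();cv2.imwrite("pics/t2.png",b);s=readout.read_state();print(s["tcp_pos"],s["orientation"],s["opening"])
plan([((.449,-.130,.25),16,60,0),((.449,-.130,.10),16,60,1)],60,.18)
```

```text
card_pad 37.3
card2 1.4
wood1 28.5
wood2 24.1
pap1 15.6
pap2 15.5
[0.53535942 0.43373868 0.2803842 ] [0.02212665 3.11334779 0.01955048] 0.0595648408071002
[{"rot": [0.001, 0.003, -0.029], "delta_pos": [8, -57, 2], "hand": 60}, {"rot": [0.001, 0.003, -0.029], "delta_pos": [10, -56, 2], "hand": 60}, {"rot": [0.001, 0.003, -0.029], "delta_pos": [11, -56, 2], "hand": 60}, {"rot": [0.001, 0.003, -0.029], "delta_pos": [13, -56, 2], "hand": 60}, {"rot": [0.001, 0.003, -0.029], "delta_pos": [14, -55, 2], "hand": 60}, {"rot": [0.001, 0.003, -0.029], "delta_pos": [16, -55, 3], "hand": 60}, {"rot": [0.001, 0.003, -0.029], "delta_pos": [18, -54, 3], "hand": 60}, {"rot": [0.001, 0.003, -0.029], "delta_pos": [19, -54, 3], "hand": 60}, {"rot": [0.001, 0.003, -0.029], "delta_pos": [21, -53, 3], "hand": 60}, {"rot": [0.001, 0.003, -0.029], "delta_pos": [22, -52, 3], "hand": 60}, {"rot": [0.0, 0.0, 0.0], "delta_pos": [0, 0, 50], "hand": 60}, {"rot": [0.0, 0.0, 0.0], "delta_pos": [0, 0, 50], "hand": 60}]
[{"rot": [0.0, 0.0, 0.0], "delta_pos": [0, 0, 50], "hand": 60}, {"rot": [0, 0, 0], "delta_pos": [0, 0, 0], "hand": 60}]
```

View pics/t2.png

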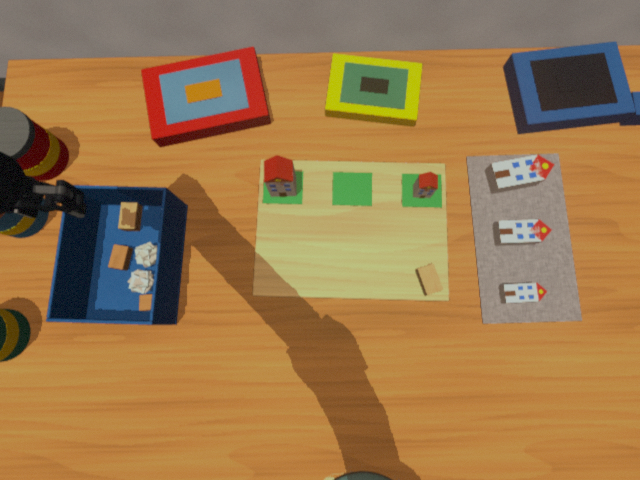

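Five scraps are in the bin and the middle pad (352,189) is clear. One card is left at (429,279).

>>> {"op": "carry_out", "data": {
  "rows": [
    {"rot": [0.001,0.005,-0.029],"delta_pos": [9,-57,2],"hand": 60},
    {"rot": [0.001,0.005,-0.029],"delta_pos": [11,-56,2],"hand": 60},
    {"rot": [0.001,0.005,-0.029],"delta_pos": [12,-56,2],"hand": 60},
    {"rot": [0.001,0.005,-0.029],"delta_pos": [14,-56,2],"hand": 60},
    {"rot": [0.001,0.005,-0.029],"delta_pos": [15,-55,2],"hand": 60},
    {"rot": [0.001,0.005,-0.029],"delta_pos": [17,-55,3],"hand": 60},
    {"rot": [0.001,0.005,-0.029],"delta_pos": [19,-54,3],"hand": 60},
    {"rot": [0.001,0.005,-0.029],"delta_pos": [20,-54,3],"hand": 60},
    {"rot": [0.001,0.005,-0.029],"delta_pos": [22,-53,3],"hand": 60},
    {"rot": [0.001,0.005,-0.029],"delta_pos": [23,-50,3],"hand": 60},
    {"rot": [0,0,0],"delta_pos": [0,0,50],"hand": 60},
    {"rot": [0,0,0],"delta_pos": [0,0,50],"hand": 60}
  ]
}}

```text
clock: 25.02
tcp_pos: [0.4516, -0.1493, 0.1672]
orientation: [-0.428, 3.075, 0.006]
force: [0.0, 0.3, -0.8]
opening: 0.06
```

Run:
```python
from h import *
s=readout.read_state();print(s["tcp_pos"],s["orientation"],s["opening"],s["clock"])
plan([((.449,-.138,.034),16,60,0)],35,.18)
```

```text
[ 0.451645   -0.14928243  0.16720743] [-0.42805511  3.0750781   0.00556231] 0.06004420886413416 25.025
[{"rot": [-0.0, 0.009, -0.001], "delta_pos": [1, 3, 33], "hand": 60}, {"rot": [-0.0, 0.009, -0.001], "delta_pos": [1, 3, 33], "hand": 60}, {"rot": [-0.0, 0.009, -0.001], "delta_pos": [0, 3, 33], "hand": 60}, {"rot": [-0.0, 0.009, -0.001], "delta_pos": [0, 3, 33], "hand": 60}]
```

>>> {"op": "carry_out", "data": {
  "rows": [
    {"rot": [0,0.02,0],"delta_pos": [1,8,20],"hand": 60},
    {"rot": [0,0.01,0],"delta_pos": [1,3,35],"hand": 60},
    {"rot": [0,0,0],"delta_pos": [0,1,35],"hand": 60},
    {"rot": [0,0,0],"delta_pos": [0,0,26],"hand": 60},
    {"rot": [0,0,0],"delta_pos": [0,0,0],"hand": 0},
    {"rot": [0,0,0],"delta_pos": [0,0,0],"hand": 0},
    {"rot": [0,0,0],"delta_pos": [0,0,0],"hand": 0},
    {"rot": [0,0,0],"delta_pos": [0,0,0],"hand": 0},
    {"rot": [0,0,0],"delta_pos": [0,0,-55],"hand": 0},
    {"rot": [0,0,0],"delta_pos": [0,0,-60],"hand": 0},
    {"rot": [0,0,0],"delta_pos": [0,0,-60],"hand": 0},
    {"rot": [0,0,0],"delta_pos": [0,0,-50],"hand": 0}
  ]
}}

```text
clock: 26.52
tcp_pos: [0.45, -0.1354, 0.285]
orientation: [-0.434, 3.099, -0.002]
force: [1.4, -0.3, 0.2]
opening: 0.0004
```

Run:
```python
from h import *
s=readout.read_state();print(s["tcp_pos"],s["orientation"],s["opening"])
plan([((.47,.42,.27),0,0,0)],60,.18)
```

```text
[ 0.44996299 -0.13539855  0.28504946] [-4.34409388e-01  3.09927697e+00 -1.59804615e-03] 0.00039806272406909225
[{"rot": [-0.0, 0.001, 0.028], "delta_pos": [-17, 53, 2], "hand": 0}, {"rot": [-0.0, 0.001, 0.028], "delta_pos": [-16, 53, 2], "hand": 0}, {"rot": [-0.0, 0.001, 0.028], "delta_pos": [-14, 54, 2], "hand": 0}, {"rot": [-0.0, 0.001, 0.028], "delta_pos": [-13, 54, 2], "hand": 0}, {"rot": [-0.0, 0.001, 0.028], "delta_pos": [-11, 54, 2], "hand": 0}, {"rot": [-0.0, 0.001, 0.028], "delta_pos": [-10, 55, 2], "hand": 0}, {"rot": [-0.0, 0.001, 0.028], "delta_pos": [-8, 55, 2], "hand": 0}, {"rot": [-0.0, 0.001, 0.028], "delta_pos": [-7, 55, 2], "hand": 0}, {"rot": [-0.0, 0.001, 0.028], "delta_pos": [-5, 55, 2], "hand": 0}, {"rot": [-0.0, 0.001, 0.028], "delta_pos": [-4, 55, 2], "hand": 0}]
```

The grip came up empty: a miss, a slip or a knock. I'll look.

Run:
```python
from h import *
t=vision.snapshot("top");m=vision.camera_model("wrist");w=vision.snapshot("wrist")
np.savez("w.npz",K=m["camera_matrix"],R=m["R"],t=m["t"])
a=cv2.resize(t[140:340,240:507],(400,300),interpolation=cv2.INTER_CUBIC);b=cv2.resize(w,(400,300))
cv2.imwrite("pics/c1.png",np.hstack([a,b])[:,:,::-1])
```

```text
(no output)
```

View pics/c1.png

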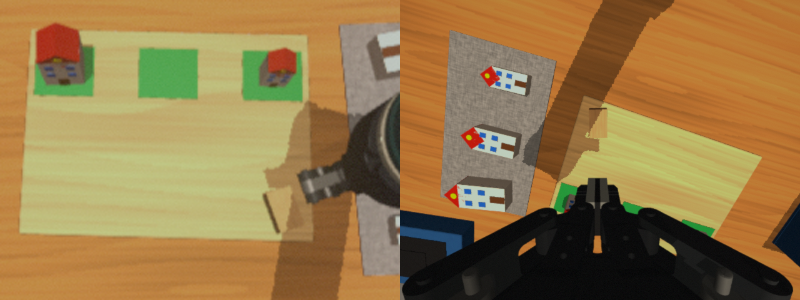

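Run:
```python
from h import *
m=vision.camera_model("wrist");im=vision.snapshot("wrist");t=vision.camera_model("top")
for p in [(315,195),(303,173),(331,173),(332,220),(302,217)]: print(px2w(m,*p,.038).round(4))
print(px2w(t,429,278,.038),px2w(t,427,281,.038))
c=im[140:260,240:400];cv2.imwrite("pics/c2.png",cv2.resize(c,(640,480),interpolation=cv2.INTER_CUBIC)[:,:,::-1])
```

```text
[ 0.4446 -0.1414  0.038 ]
[ 0.425  -0.1606  0.038 ]
[ 0.4165 -0.1312  0.038 ]
[ 0.4668 -0.1149  0.038 ]
[ 0.4729 -0.1487  0.038 ]
[ 0.44928486 -0.13701517  0.038     ] [ 0.44373763 -0.13289985  0.038     ]
```

View pics/c2.png

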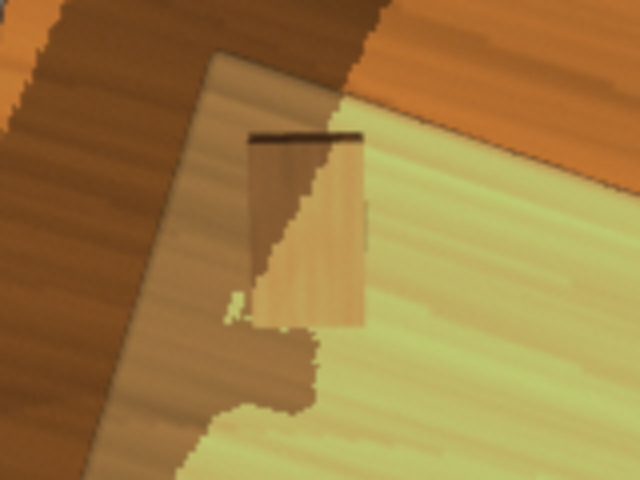

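The card sits where it was, centred near (316,198) in the wrist view, about (.448,-.139), with its yaw unchanged. I'll retry and check the depth before closing.

>>> {"op": "carry_out", "data": {
  "rows": [
    {"rot": [0,0.02,0],"delta_pos": [2,-4,50],"hand": 60},
    {"rot": [0,0,0],"delta_pos": [0,0,55],"hand": 60},
    {"rot": [0,0,0],"delta_pos": [0,0,55],"hand": 60},
    {"rot": [0,0,0],"delta_pos": [0,0,50],"hand": 60},
    {"rot": [0,0,0],"delta_pos": [0,0,20],"hand": 60},
    {"rot": [0,0,0],"delta_pos": [0,0,0],"hand": 60}
  ]
}}

```text
clock: 27.42
tcp_pos: [0.4477, -0.1399, 0.0459]
orientation: [0.435, -3.104, 0.004]
force: [0.9, 0.4, 0.7]
opening: 0.06
```

>>> {"op": "carry_out", "data": {
  "rows": [
    {"rot": [0,0,0],"delta_pos": [0,0,15],"hand": 60},
    {"rot": [0,0,0],"delta_pos": [0,0,0],"hand": 0},
    {"rot": [0,0,0],"delta_pos": [0,0,0],"hand": 0},
    {"rot": [0,0,0],"delta_pos": [0,0,0],"hand": 0},
    {"rot": [0,0,0],"delta_pos": [0,0,0],"hand": 0}
  ]
}}

```text
clock: 28.05
tcp_pos: [0.4495, -0.1404, 0.0328]
orientation: [0.435, -3.109, 0.007]
force: [-0.7, 0.0, -0.6]
opening: 0.0309
```

>>> {"op": "carry_out", "data": {
  "rows": [
    {"rot": [0,0,0],"delta_pos": [0,0,-45],"hand": 0},
    {"rot": [0,0,0],"delta_pos": [0,0,-55],"hand": 0},
    {"rot": [0,0,0],"delta_pos": [0,0,-60],"hand": 0},
    {"rot": [0,0,0],"delta_pos": [0,0,-60],"hand": 0},
    {"rot": [0,0.001,0.028],"delta_pos": [-17,53,2],"hand": 0},
    {"rot": [0,0.001,0.028],"delta_pos": [-16,53,2],"hand": 0},
    {"rot": [0,0.001,0.028],"delta_pos": [-14,54,2],"hand": 0},
    {"rot": [0,0.001,0.028],"delta_pos": [-13,54,2],"hand": 0}
  ]
}}

```text
clock: 29.05
tcp_pos: [0.4608, 0.0848, 0.2547]
orientation: [-0.237, 3.129, -0.004]
force: [1.1, -0.1, -0.7]
opening: 0.0309
```

>>> {"op": "carry_out", "data": {
  "rows": [
    {"rot": [0,0,0.025],"delta_pos": [-13,55,-4],"hand": 0},
    {"rot": [0,0,0.025],"delta_pos": [-12,55,0],"hand": 0},
    {"rot": [0,0,0.025],"delta_pos": [-10,55,0],"hand": 0},
    {"rot": [0,0,0.025],"delta_pos": [-9,55,0],"hand": 0},
    {"rot": [0,0,0.025],"delta_pos": [-8,55,0],"hand": 0},
    {"rot": [0,0,0.025],"delta_pos": [-5,52,0],"hand": 0},
    {"rot": [0,0,0],"delta_pos": [0,0,40],"hand": 0},
    {"rot": [0,0,0],"delta_pos": [0,0,20],"hand": 0},
    {"rot": [0,0,0],"delta_pos": [0,0,0],"hand": 0}
  ]
}}

```text
clock: 30.18
tcp_pos: [0.486, 0.433, 0.1985]
orientation: [-0.007, 3.135, 0.004]
force: [-0.2, -0.1, -1.1]
opening: 0.0311
```

>>> {"op": "carry_out", "data": {
  "rows": [
    {"rot": [0,0,0],"delta_pos": [0,0,10],"hand": 70},
    {"rot": [0,0,0],"delta_pos": [0,0,0],"hand": 70},
    {"rot": [0,0,0],"delta_pos": [0,0,-45],"hand": 70},
    {"rot": [0,0,0],"delta_pos": [0,0,-45],"hand": 70}
  ]
}}

```text
clock: 30.68
tcp_pos: [0.4852, 0.431, 0.2792]
orientation: [-0.004, 3.137, -0.001]
force: [-0.2, 0.0, 1.1]
opening: 0.07
```

Run:
```python
from h import *
b=moved();cv2.imwrite("pics/t3.png",b);m=vision.camera_model("top")
s=4;x1,y1=.72,.18
def tow(u,v): return round(x1-v/s/1e3,4),round(y1-u/s/1e3,4)
r=rect(m,b,.012,x1,y1,790,380,s);hsv=cv2.cvtColor(r,cv2.COLOR_BGR2HSV)
g=cv2.inRange(hsv,(50,120,60),(75,255,255))
g=cv2.morphologyEx(g,cv2.MORPH_OPEN,np.ones((9,9)))
for c in cv2.findContours(g,0,1)[0]:
    if cv2.contourArea(c)>20000:
        R=cv2.minAreaRect(c);print("green",tow(*R[0]),np.array(R[1])/s,R[2])
r=rect(m,b,.038,x1,y1,790,380,s)
crop=r[140*s:230*s,440*s:575*s]
hsv=cv2.cvtColor(crop,cv2.COLOR_BGR2HSV)
mk=((hsv[...,2]>150)|(hsv[...,1]>110)).astype(np.uint8)*255
mk=cv2.morphologyEx(cv2.morphologyEx(mk,cv2.MORPH_OPEN,np.ones((7,7))),cv2.MORPH_CLOSE,np.ones((15,15)))
c=max(cv2.findContours(mk,0,1)[0],key=cv2.contourArea);R=cv2.minAreaRect(c)
print("house",tow(R[0][0]+440*s,R[0][1]+140*s),np.array(R[1])/s,R[2])
cv2.drawContours(crop,[c],-1,(0,255,0),1)
cv2.imwrite("pics/hs.png",np.vstack([cv2.resize(crop,(540,360)),b[150:360,20:560]]))
```

```text
card_pad 37.4
card2 17.5
wood1 28.1
wood2 28.8
pap1 15.6
pap2 15.3
green (0.6295, -0.1396) [78.56509399 67.83145142] 2.90592098236084
green (0.6363, 0.0004) [78.18700409 67.99534607] 2.694284439086914
green (0.6419, 0.1404) [78.28800964 66.27114868] 2.2311742305755615
house (0.5351, -0.3274) [ 89.75 134.75] 90.0
```

View pics/hs.png

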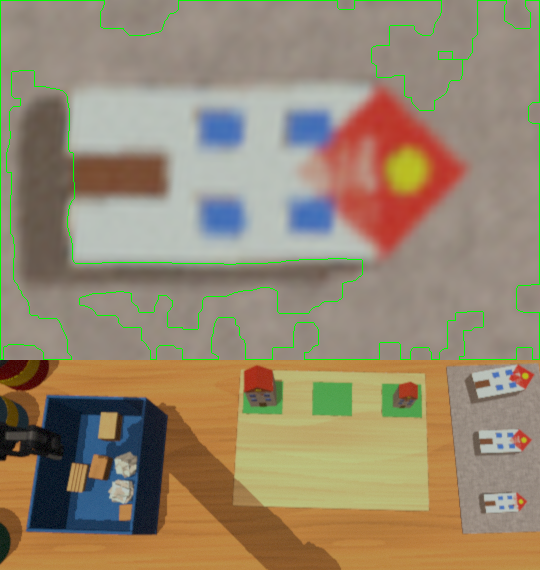

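All six scraps are in the bin. The middle pad centre is about (.636,.000), and the row yaw is about -2.5°. I'll stand the house up from a leaning grasp, so first I check in free air how far the wrist can pitch.

Run:
```python
from h import *
s=readout.read_state();print(s["qpos"].round(3))
plan([((.60,0,.33),0,70,0)],60,.18)
```

```text
[-0.934  0.428  0.213  1.577 -0.094  1.133  0.872]
[{"rot": [0.001, 0.001, 0.0], "delta_pos": [-14, -54, -6], "hand": 70}, {"rot": [0.001, 0.001, 0.0], "delta_pos": [-14, -54, -6], "hand": 70}, {"rot": [0.001, 0.001, 0.0], "delta_pos": [-14, -54, -6], "hand": 70}, {"rot": [0.001, 0.001, 0.0], "delta_pos": [-14, -54, -6], "hand": 70}, {"rot": [0.001, 0.001, 0.0], "delta_pos": [-14, -54, -6], "hand": 70}, {"rot": [0.001, 0.001, 0.0], "delta_pos": [-14, -54, -6], "hand": 70}, {"rot": [0.001, 0.001, 0.0], "delta_pos": [-14, -54, -6], "hand": 70}, {"rot": [0.001, 0.001, 0.0], "delta_pos": [-14, -54, -5], "hand": 70}]
```

>>> {"op": "carry_out", "data": {
  "rows": [
    {"rot": [0,0,0],"delta_pos": [-14,-54,-6],"hand": 70},
    {"rot": [0,0,0],"delta_pos": [-14,-54,-6],"hand": 70},
    {"rot": [0,0,0],"delta_pos": [-14,-54,-6],"hand": 70},
    {"rot": [0,0,0],"delta_pos": [-14,-54,-6],"hand": 70},
    {"rot": [0,0,0],"delta_pos": [-14,-54,-6],"hand": 70},
    {"rot": [0,0,0],"delta_pos": [-14,-54,-6],"hand": 70},
    {"rot": [0,0,0],"delta_pos": [-14,-54,-6],"hand": 70},
    {"rot": [0,0,0],"delta_pos": [-14,-50,-5],"hand": 70},
    {"rot": [0,0,0],"delta_pos": [0,0,0],"hand": 70}
  ]
}}

```text
clock: 31.85
tcp_pos: [0.6062, -0.0101, 0.3432]
orientation: [-0.0, 3.108, 0.027]
force: [0.1, 0.7, 0.8]
opening: 0.0702
```

Run:
```python
from h import *
s=readout.read_state();print(s["qpos"].round(3),s["tcp_pos"])
```

```text
[-0.353  0.299  0.408  1.647 -0.146  1.19   1.661] [ 0.60615189 -0.01008845  0.34320502]
```

>>> {"op": "carry_out", "data": {
  "rows": [
    {"rot": [0,-0.14,0],"delta_pos": [0,0,0],"hand": 70},
    {"rot": [0,-0.14,0],"delta_pos": [0,0,0],"hand": 70},
    {"rot": [0,-0.14,0],"delta_pos": [0,0,0],"hand": 70},
    {"rot": [0,-0.14,0],"delta_pos": [0,0,0],"hand": 70},
    {"rot": [0,-0.14,0],"delta_pos": [0,0,0],"hand": 70},
    {"rot": [0,0,0],"delta_pos": [0,0,0],"hand": 70}
  ]
}}

```text
clock: 32.6
tcp_pos: [0.6058, -0.0069, 0.3473]
orientation: [0.007, 2.381, 0.03]
force: [-0.4, -0.2, 0.4]
opening: 0.07
```

Run:
```python
from h import *
s=readout.read_state();print(s["qpos"].round(3),s["tcp_pos"],s["orientation"])
```

```text
[-0.433 -0.011  0.384  2.17   0.08   0.221  1.447] [ 0.60577948 -0.00686656  0.34734068] [0.00662296 2.38063629 0.02953349]
```

```bash
cat > fk.py <<'E'
import numpy as np, itertools
from scipy.spatial.transform import Rotation as Ro
from scipy.optimize import least_squares
def fk(q,P,s):
    h,a,e1,e2,b,f,L,y0=P
    R=Ro.from_euler('z',-0*0+s[0]*q[0]);p=np.array([0,0,h])
    R=R*Ro.from_euler('y',q[1])*Ro.from_euler('z',s[1]*q[2]);p=p+R.apply([e1,0,a])
    R=R*Ro.from_euler('y',q[3])*Ro.from_euler('z',s[2]*q[4]);p=p+R.apply([e2,0,b])
    R=R*Ro.from_euler('y',q[5]);p=p+R.apply([f,0,0])
    R=R*Ro.from_euler('z',s[3]*q[6]+y0);p=p+R.apply([0,0,L])
    return p,R
D=[([-1.25401,.46840,-.01160,1.60361,.00597,1.07142,-.05628],[.22872,.60786,.24433],[-.56215,-3.09066,.0028]),
([-0.934,0.428,0.213,1.577,-0.094,1.133,0.872],None,None),
([-0.353,.299,.408,1.647,-.146,1.19,1.661],[.60615,-.01009,.34321],[0,3.108,.027]),
([-0.433,-.011,.384,2.17,.08,.221,1.447],[.60578,-.00687,.34734],[.0066,2.3806,.0295])]
D=[d for d in D if d[1]]
def res(P,s):
    o=[]
    for q,p,r in D:
        a,R=fk(q,P,s);o+=list(a-p)+list(.2*(Ro.from_rotvec(r).inv()*R).as_rotvec())
    o+=list(.003*(np.array(P[[2,3,5]])))
    return np.array(o)
def fit():
    best=None
    for s in itertools.product((1,-1),repeat=4):
        for y0 in(0,np.pi/2,-np.pi/2,3.1):
            r=least_squares(res,[.35,.45,0,0,.4,0,.3,y0],args=(s,))
            if best is None or r.cost<best[0]: best=(r.cost,r.x,s,r.fun)
    return best
if __name__=="__main__":
    b=fit();print(b[0],b[1].round(4),b[2],b[3].round(4))
E
python3 fk.py
```

```text
0.0012096080626537845 [0.411  0.4111 0.1331 0.0434 0.4521 0.0413 0.2227 1.5712] (-1, -1, -1, -1) [-0.0355  0.0005 -0.0046  0.     -0.      0.0001  0.0102  0.0178  0.0052
  0.      0.0001 -0.0001 -0.0014  0.0262 -0.0007  0.     -0.0001  0.
  0.0004  0.0001  0.0001]
```

```bash
python3 - <<'E'
s=open('fk.py').read()
s=s.replace("h,a,e1,e2,b,f,L,y0=P","h,a,e1,e2,b,f,L,y0,x0,l1,l2,l3=P").replace("p=np.array([0,0,h])","p=R.apply([x0,l1,h])")
s=s.replace("apply([e1,0,a])","apply([e1,l2,a])").replace("apply([f,0,0])","apply([f,l3,0])").replace(".3,y0]",".3,y0,0,0,0,0]").replace("[2,3,5]","[2,3,5,8,9,10,11]")
open('fk.py','w').write(s)
E
cat >> fk.py <<'E'
    P,s=b[1],b[2]
    lo=np.array([-2.53,-.31,-1.57,.28,-1.29,.15,-2.92]);hi=np.array([2.53,2.02,1.55,2.44,4.43,1.84,2.92])
    def ik(p,t,y,seeds=60):
        t=np.array(t)/np.linalg.norm(t);y=np.array(y)/np.linalg.norm(y);T=Ro.from_matrix(np.c_[np.cross(y,t),y,t])
        rng=np.random.default_rng(0);B=None
        for i in range(seeds):
            g=np.array([-.35,.3,.4,1.7,0,1,1.5]) if i==0 else rng.uniform(lo,hi)
            def f(q):
                a,R=fk(q,P,s);return np.r_[(a-p),.2*(T.inv()*R).as_rotvec()]
            r=least_squares(f,g,bounds=(lo,hi),max_nfev=60)
            if B is None or r.cost<B[0]-1e-9: B=(r.cost,r.x)
            if B[0]<1e-8: break
        return i,np.sqrt(2*B[0]).round(4),B[1].round(2)
    for al in(40,50,60,70):
        c,n=np.cos(np.radians(al)),np.sin(np.radians(al))
        print(al,"stand",ik([.636,0,.07],[c,0,-n],[0,1,0]),ik([.636,0,.07],[-c,0,-n],[0,-1,0]))
        print(al,"pick ",ik([.537,-.33,.03],[0,n,-c],[1,0,0]))
E
python3 fk.py
```

```text
2.3121901467752936e-08 [ 3.2480e-01  5.0930e-01  2.2000e-03  9.3000e-03  4.7650e-01 -2.0000e-04
  2.9680e-01  1.5712e+00  3.6000e-03 -2.1400e-02 -7.1000e-03 -5.0000e-03] (-1, -1, -1, -1) [-0.      0.      0.      0.     -0.      0.0001 -0.     -0.      0.
  0.      0.0001 -0.0001  0.      0.     -0.      0.     -0.0001  0.
  0.      0.     -0.      0.     -0.0001 -0.     -0.    ]
40 stand (0, np.float64(0.0), array([ 0.33,  0.71, -0.44,  2.3 ,  2.85,  0.73, -1.14])) (59, np.float64(0.0032), array([-0.06,  1.14,  0.05,  1.02, -0.06,  1.84, -1.58]))
40 pick  (0, np.float64(0.0), array([ 0.5 ,  1.01,  0.37,  1.42, -0.78,  1.43,  1.19]))
50 stand (0, np.float64(0.0), array([ 0.04,  0.59, -0.11,  2.24,  2.92,  0.39, -1.37])) (0, np.float64(0.0), array([-0.24,  1.07,  0.38,  1.17, -0.28,  1.67, -1.42]))
50 pick  (1, np.float64(0.0), array([ 1.41,  1.7 , -1.56,  1.28,  0.83,  1.63,  0.11]))
60 stand (0, np.float64(0.0), array([ 0.11,  0.57, -0.21,  2.13,  2.12,  0.16, -0.55])) (1, np.float64(0.0), array([ 0.49,  1.2 , -1.04,  1.28,  0.75,  1.66, -2.12]))
60 pick  (0, np.float64(0.0), array([ 0.88,  1.16, -0.15,  1.21, -0.55,  1.6 ,  0.99]))
70 stand (0, np.float64(0.0), array([-0.14,  0.57,  0.09,  2.  , -0.12,  0.23,  1.62])) (0, np.float64(0.0), array([-0.46,  0.94,  0.68,  1.47, -0.53,  1.29, -1.23]))
70 pick  (0, np.float64(0.0), array([ 0.78,  1.25,  0.06,  1.12, -0.77,  1.82,  1.09]))
```

The fitted model matches to sub-millimetre and shows what is reachable. I grasp with a 50° lean from the roof side, then set the house down with the tool leaning in from the window side.

```bash
cat >> h.py <<'E'
def TR(t,y):
    t=np.array(t,float);t/=np.linalg.norm(t);y=np.array(y,float);y-=t*(y@t);y/=np.linalg.norm(y)
    return Ro.from_matrix(np.c_[np.cross(y,t),y,t])
A=np.radians(50);C,S=np.cos(A),np.sin(A)
PICK=TR([-.023*S,S,-C],[1,.023,0])
tP=PICK.as_matrix()[:,2]
xr=np.array([np.cos(np.radians(-2.5)),np.sin(np.radians(-2.5)),0])
STAND=TR(-C*xr-np.array([0,0,S]),[xr[1],-xr[0],0])
g=np.array([.537,-.324,.026])
E
python3 - <<'E'
from h import *
print(tP,STAND.as_matrix())
plan([((.58,-.15,.33),-45,62,0),((.54,-.40,.25),PICK,62,1)],60,.17)
E
```

```text
[-0.01761629  0.76592557 -0.64268786] [[ 0.76531534 -0.04361939 -0.64217582]
 [-0.03341439 -0.99904822  0.028038  ]
 [-0.64278761  0.         -0.76604444]]
[{"rot": [0.046, 0.102, 0.106], "delta_pos": [4, -20, -1], "hand": 62}, {"rot": [0.046, 0.102, 0.106], "delta_pos": [2, -21, 0], "hand": 62}, {"rot": [0.046, 0.102, 0.106], "delta_pos": [0, -21, 1], "hand": 62}, {"rot": [0.046, 0.102, 0.106], "delta_pos": [-3, -21, 2], "hand": 62}, {"rot": [0.046, 0.102, 0.106], "delta_pos": [-5, -20, 2], "hand": 62}, {"rot": [0.046, 0.102, 0.106], "delta_pos": [-7, -19, 3], "hand": 62}, {"rot": [0.046, 0.102, 0.106], "delta_pos": [-10, -18, 3], "hand": 62}, {"rot": [-0.047, 0.118, 0.102], "delta_pos": [-21, -29, 11], "hand": 62}, {"rot": [-0.047, 0.118, 0.102], "delta_pos": [-25, -27, 7], "hand": 62}, {"rot": [-0.047, 0.118, 0.102], "delta_pos": [-28, -25, 3], "hand": 62}, {"rot": [-0.047, 0.118, 0.102], "delta_pos": [-31, -22, -2], "hand": 62}, {"rot": [-0.047, 0.118, 0.102], "delta_pos": [-33, -18, -6], "hand": 62}]
[{"rot": [-0.047, 0.118, 0.102], "delta_pos": [-33, -15, -11], "hand": 62}, {"rot": [-0.047, 0.118, 0.102], "delta_pos": [-33, -11, -16], "hand": 62}, {"rot": [0, 0, 0], "delta_pos": [0, 0, 0], "hand": 62}]
```

>>> {"op": "carry_out", "data": {
  "rows": [
    {"rot": [0.046,0.102,0.106],"delta_pos": [4,-20,-1],"hand": 62},
    {"rot": [0.046,0.102,0.106],"delta_pos": [2,-21,0],"hand": 62},
    {"rot": [0.046,0.102,0.106],"delta_pos": [0,-21,1],"hand": 62},
    {"rot": [0.046,0.102,0.106],"delta_pos": [-3,-21,2],"hand": 62},
    {"rot": [0.046,0.102,0.106],"delta_pos": [-5,-20,2],"hand": 62},
    {"rot": [0.046,0.102,0.106],"delta_pos": [-7,-19,3],"hand": 62},
    {"rot": [0.046,0.102,0.106],"delta_pos": [-10,-18,3],"hand": 62},
    {"rot": [-0.047,0.118,0.102],"delta_pos": [-21,-29,11],"hand": 62},
    {"rot": [-0.047,0.118,0.102],"delta_pos": [-25,-27,7],"hand": 62},
    {"rot": [-0.047,0.118,0.102],"delta_pos": [-28,-25,3],"hand": 62},
    {"rot": [-0.047,0.118,0.102],"delta_pos": [-31,-22,-2],"hand": 62},
    {"rot": [-0.047,0.118,0.102],"delta_pos": [-33,-18,-6],"hand": 62}
  ]
}}

```text
clock: 34.1
tcp_pos: [0.5676, -0.3151, 0.2865]
orientation: [-1.568, -2.046, -0.623]
force: [0.7, -0.2, 0.2]
opening: 0.0619
```

Run:
```python
from h import *
s=readout.read_state();print(s["qpos"].round(2),s["tcp_pos"])
plan([((.54,-.42,.17),PICK,62,0),(g-.09*tP,PICK,62,1)],55,.17)
```

```text
[ 0.34  0.76  0.56  1.27 -0.72  1.82  1.19] [ 0.56759718 -0.31513705  0.28649629]
[{"rot": [-0.036, 0.063, 0.067], "delta_pos": [-48, -20, 10], "hand": 62}, {"rot": [-0.036, 0.063, 0.067], "delta_pos": [-50, -17, 6], "hand": 62}, {"rot": [-0.036, 0.063, 0.067], "delta_pos": [-51, -13, 2], "hand": 62}, {"rot": [0.0, 0.0, 0.0], "delta_pos": [-24, 0, 38], "hand": 62}, {"rot": [0.0, 0.0, 0.0], "delta_pos": [-24, 0, 38], "hand": 62}, {"rot": [0, 0, 0], "delta_pos": [0, 0, 0], "hand": 62}]
```

>>> {"op": "carry_out", "data": {
  "rows": [
    {"rot": [-0.036,0.063,0.067],"delta_pos": [-48,-20,10],"hand": 62},
    {"rot": [-0.036,0.063,0.067],"delta_pos": [-50,-17,6],"hand": 62},
    {"rot": [-0.036,0.063,0.067],"delta_pos": [-51,-13,2],"hand": 62},
    {"rot": [0,0,0],"delta_pos": [-24,0,38],"hand": 62},
    {"rot": [0,0,0],"delta_pos": [0,0,0],"hand": 62}
  ]
}}

```text
clock: 34.72
tcp_pos: [0.541, -0.4137, 0.1217]
orientation: [-1.671, -1.709, -0.805]
force: [0.7, 0.7, 0.0]
opening: 0.0621
```

Run:
```python
from h import *
s=readout.read_state();print(s["qpos"].round(2),s["tcp_pos"],Ro.from_rotvec(s["orientation"]).as_matrix()[:,1:].round(3))
plan([(g-.07*tP,PICK,62,1)],50,.17)
```

```text
[ 0.7   1.05  0.25  1.12 -0.71  1.78  1.09] [ 0.54100879 -0.4136892   0.12170274] [[ 1.    -0.01 ]
 [ 0.019  0.777]
 [ 0.008 -0.629]]
[{"rot": [0.004, -0.009, 0.002], "delta_pos": [-8, -1, 30], "hand": 62}, {"rot": [0.004, -0.009, 0.002], "delta_pos": [-8, -1, 30], "hand": 62}, {"rot": [0, 0, 0], "delta_pos": [0, 0, 0], "hand": 62}]
```

>>> {"op": "carry_out", "data": {
  "rows": [
    {"rot": [0.004,-0.009,0.002],"delta_pos": [-8,-1,25],"hand": 62},
    {"rot": [0.004,-0.009,0.002],"delta_pos": [-8,-1,25],"hand": 62},
    {"rot": [0,0,0],"delta_pos": [0,0,0],"hand": 62}
  ]
}}

```text
clock: 35.1
tcp_pos: [0.5438, -0.3871, 0.0847]
orientation: [-1.676, -1.733, -0.788]
force: [0.6, 0.0, -0.0]
opening: 0.062
```

Run:
```python
from h import *
s=readout.read_state();print(s["qpos"].round(2),s["tcp_pos"])
m=vision.camera_model("wrist");w=vision.snapshot("wrist")[:,:,::-1].copy()
h=np.array([.536,-.278,0]);zh=np.array([.023,-1,0]);xh=np.array([1,.023,0])
P=[h+zh*a+xh*b+[0,0,.038] for a,b in((0,-.022),(0,.022),(.078,.022),(.1,0),(.078,-.022))]
cv2.polylines(w,[np.int32([w2px(m,p) for p in P])],True,(0,255,255),1)
cv2.imwrite("pics/w1.png",w)
plan([(g,PICK,62,1)],40,.17)
```

```text
[ 0.67  1.05  0.25  1.2  -0.71  1.68  1.12] [ 0.54380771 -0.38705346  0.08469787]
[{"rot": [0.001, 0.002, 0.004], "delta_pos": [-1, -2, 29], "hand": 62}, {"rot": [0.001, 0.002, 0.004], "delta_pos": [-1, -2, 29], "hand": 62}, {"rot": [0.001, 0.002, 0.004], "delta_pos": [-1, -2, 29], "hand": 62}, {"rot": [0, 0, 0], "delta_pos": [0, 0, 0], "hand": 62}]
```

View pics/w1.png

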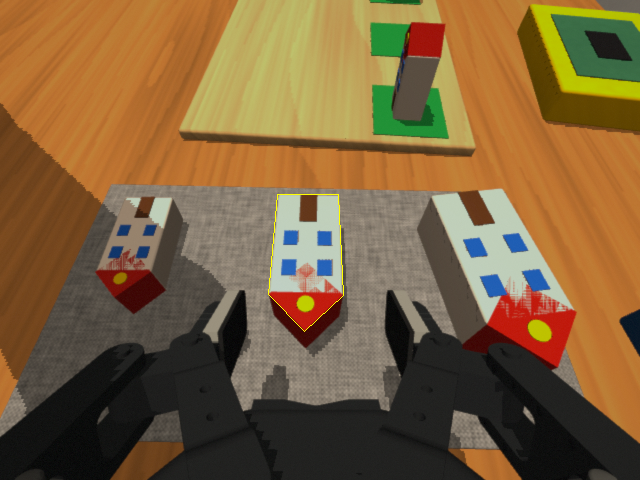

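The predicted outline (270–343, 195–331) fits the middle house within a pixel or two, and the fingers straddle it. Going in.

>>> {"op": "carry_out", "data": {
  "rows": [
    {"rot": [0,0,0],"delta_pos": [-1,-6,20],"hand": 62},
    {"rot": [0,0,0],"delta_pos": [-1,0,25],"hand": 62},
    {"rot": [0,0,0],"delta_pos": [-1,0,25],"hand": 62},
    {"rot": [0,0,0],"delta_pos": [0,0,5],"hand": 62},
    {"rot": [0,0,0],"delta_pos": [0,0,0],"hand": 62}
  ]
}}

```text
clock: 35.78
tcp_pos: [0.5442, -0.3405, 0.0463]
orientation: [-1.682, -1.757, -0.794]
force: [0.3, -0.6, -0.1]
opening: 0.0623
```

Run:
```python
from h import *
s=readout.read_state();print(s["qpos"].round(2),s["tcp_pos"])
plan([(g,PICK,62,0)],40,.17)
```

```text
[ 0.63  1.04  0.23  1.32 -0.73  1.56  1.17] [ 0.54418473 -0.34047848  0.04634174]
[{"rot": [0.013, 0.021, 0.027], "delta_pos": [-4, -7, 26], "hand": 62}]
```

>>> {"op": "carry_out", "data": {
  "rows": [
    {"rot": [0.013,0.021,0.027],"delta_pos": [-3,-7,12],"hand": 62},
    {"rot": [0,0,0],"delta_pos": [-1,0,14],"hand": 62},
    {"rot": [0,0,0],"delta_pos": [0,0,2],"hand": 62},
    {"rot": [0,0,0],"delta_pos": [0,0,0],"hand": 62}
  ]
}}

```text
clock: 36.28
tcp_pos: [0.5368, -0.3232, 0.0249]
orientation: [-1.682, -1.717, -0.783]
force: [0.4, 0.7, 0.0]
opening: 0.0618
```

Run:
```python
from h import *
s=readout.read_state();print(s["force"],s["tcp_pos"])
plan([(g,PICK,62,0)],40,.17)
```

```text
[0.44512943 0.72824666 0.00654138] [ 0.53677653 -0.32323224  0.02485511]
[{"rot": [0.001, 0.001, -0.002], "delta_pos": [0, 0, -1], "hand": 62}]
```

>>> {"op": "carry_out", "data": {
  "rows": [
    {"rot": [0,0,0],"delta_pos": [0,0,-1],"hand": 0},
    {"rot": [0,0,0],"delta_pos": [0,0,0],"hand": 0},
    {"rot": [0,0,0],"delta_pos": [0,0,0],"hand": 0},
    {"rot": [0,0,0],"delta_pos": [0,0,0],"hand": 0},
    {"rot": [0,0,0],"delta_pos": [0,0,0],"hand": 0},
    {"rot": [0,0,0],"delta_pos": [15,0,-13],"hand": 0},
    {"rot": [0,0,0],"delta_pos": [23,0,-19],"hand": 0},
    {"rot": [0,0,0],"delta_pos": [23,0,-19],"hand": 0},
    {"rot": [0,0,0],"delta_pos": [0,0,0],"hand": 0}
  ]
}}

```text
clock: 37.4
tcp_pos: [0.5373, -0.325, 0.1113]
orientation: [-1.683, -1.72, -0.784]
force: [0.2, -0.3, -0.7]
opening: 0.0435
```

Run:
```python
from h import *
s=readout.read_state();print(s["qpos"].round(2),s["tcp_pos"],s["opening"])
plan([((.60,-.24,.30),down(-88.7),0,0)],30,.09)
```

```text
[ 0.61  0.94  0.24  1.37 -0.72  1.62  1.11] [ 0.53728685 -0.3249983   0.11125445] 0.043457920883681174
[{"rot": [0.0, -0.087, -0.0], "delta_pos": [20, 6, -6], "hand": 0}, {"rot": [0.0, -0.087, -0.0], "delta_pos": [19, 6, -7], "hand": 0}, {"rot": [0.0, -0.087, -0.0], "delta_pos": [19, 6, -9], "hand": 0}, {"rot": [0.0, -0.087, -0.0], "delta_pos": [18, 6, -11], "hand": 0}, {"rot": [0.0, -0.087, -0.0], "delta_pos": [17, 6, -12], "hand": 0}, {"rot": [0.0, -0.087, -0.0], "delta_pos": [16, 6, -14], "hand": 0}, {"rot": [0.0, -0.087, -0.0], "delta_pos": [14, 6, -15], "hand": 0}, {"rot": [0.0, -0.087, -0.0], "delta_pos": [13, 6, -16], "hand": 0}, {"rot": [0.0, -0.087, -0.0], "delta_pos": [11, 6, -17], "hand": 0}, {"rot": [0.0, -0.087, -0.0], "delta_pos": [10, 6, -18], "hand": 0}]
```

>>> {"op": "carry_out", "data": {
  "rows": [
    {"rot": [0,-0.087,0],"delta_pos": [20,6,-4],"hand": 0},
    {"rot": [0,-0.087,0],"delta_pos": [19,6,-5],"hand": 0},
    {"rot": [0,-0.087,0],"delta_pos": [19,6,-6],"hand": 0},
    {"rot": [0,-0.087,0],"delta_pos": [18,6,-7],"hand": 0},
    {"rot": [0,-0.087,0],"delta_pos": [17,6,-8],"hand": 0},
    {"rot": [0,-0.087,0],"delta_pos": [16,6,-10],"hand": 0},
    {"rot": [0,-0.087,0],"delta_pos": [14,6,-10],"hand": 0},
    {"rot": [0,-0.087,0],"delta_pos": [13,6,-10],"hand": 0},
    {"rot": [0,-0.087,0],"delta_pos": [11,6,-10],"hand": 0},
    {"rot": [0,-0.087,0],"delta_pos": [10,6,-10],"hand": 0},
    {"rot": [0,0,0],"delta_pos": [0,0,0],"hand": 0}
  ]
}}

```text
clock: 38.78
tcp_pos: [0.5937, -0.2165, 0.2602]
orientation: [2.19, 2.236, -0.026]
force: [0.4, -0.1, -1.4]
opening: 0.0436
```

Run:
```python
from h import *
s=readout.read_state();print(s["qpos"].round(2),s["tcp_pos"],s["opening"])
plan([((.62,-.05,.25),down(-182.5),0,0),((.636,0,.25),STAND,0,1)],30,.1)
```

```text
[-0.07  0.44  0.49  1.66 -0.21  1.08  0.49] [ 0.5937422  -0.21645075  0.26022183] 0.043580678845499835
[{"rot": [0.001, 0.001, 0.096], "delta_pos": [10, 2, 0], "hand": 0}, {"rot": [0.001, 0.001, 0.096], "delta_pos": [10, 1, 0], "hand": 0}, {"rot": [0.001, 0.001, 0.096], "delta_pos": [10, 0, 0], "hand": 0}, {"rot": [0.001, 0.001, 0.096], "delta_pos": [10, -1, 0], "hand": 0}, {"rot": [0.001, 0.001, 0.096], "delta_pos": [10, -2, 0], "hand": 0}, {"rot": [0.001, 0.001, 0.096], "delta_pos": [9, -3, 0], "hand": 0}, {"rot": [0.001, 0.001, 0.096], "delta_pos": [9, -4, 0], "hand": 0}, {"rot": [0.001, 0.001, 0.096], "delta_pos": [9, -5, 0], "hand": 0}, {"rot": [0.001, 0.001, 0.096], "delta_pos": [8, -6, 0], "hand": 0}, {"rot": [0.001, 0.001, 0.096], "delta_pos": [8, -6, 1], "hand": 0}, {"rot": [0.001, 0.001, 0.096], "delta_pos": [7, -7, 1], "hand": 0}, {"rot": [0.001, 0.001, 0.096], "delta_pos": [6, -8, 1], "hand": 0}]
[{"rot": [0.001, 0.001, 0.096], "delta_pos": [6, -8, 1], "hand": 0}, {"rot": [0.001, 0.001, 0.096], "delta_pos": [5, -9, 1], "hand": 0}, {"rot": [0.001, 0.001, 0.096], "delta_pos": [4, -9, 1], "hand": 0}, {"rot": [0.001, 0.001, 0.096], "delta_pos": [3, -9, 1], "hand": 0}, {"rot": [0.001, 0.001, 0.096], "delta_pos": [2, -10, 1], "hand": 0}, {"rot": [0.0, -0.1, 0.0], "delta_pos": [2, -7, 0], "hand": 0}, {"rot": [0.0, -0.1, 0.0], "delta_pos": [2, -7, 0], "hand": 0}, {"rot": [0.0, -0.1, 0.0], "delta_pos": [2, -7, 0], "hand": 0}, {"rot": [0.0, -0.1, 0.0], "delta_pos": [2, -7, -1], "hand": 0}, {"rot": [0.0, -0.1, 0.0], "delta_pos": [2, -7, -1], "hand": 0}, {"rot": [0.0, -0.1, 0.0], "delta_pos": [2, -7, -1], "hand": 0}, {"rot": [0.0, -0.1, 0.0], "delta_pos": [2, -7, -1], "hand": 0}]
[{"rot": [0, 0, 0], "delta_pos": [0, 0, 0], "hand": 0}]
```

>>> {"op": "carry_out", "data": {
  "rows": [
    {"rot": [0,0,0.13],"delta_pos": [13,2,0],"hand": 0},
    {"rot": [0,0,0.136],"delta_pos": [14,1,0],"hand": 0},
    {"rot": [0,0,0.136],"delta_pos": [14,-1,0],"hand": 0},
    {"rot": [0,0,0.136],"delta_pos": [14,-2,0],"hand": 0},
    {"rot": [0,0,0.136],"delta_pos": [13,-4,0],"hand": 0},
    {"rot": [0,0,0.136],"delta_pos": [13,-6,0],"hand": 0},
    {"rot": [0,0,0.136],"delta_pos": [12,-8,0],"hand": 0},
    {"rot": [0,0,0.136],"delta_pos": [11,-9,0],"hand": 0},
    {"rot": [0,0,0.136],"delta_pos": [9,-10,0],"hand": 0},
    {"rot": [0,0,0.136],"delta_pos": [7,-12,0],"hand": 0},
    {"rot": [0,0,0.136],"delta_pos": [5,-13,0],"hand": 0},
    {"rot": [0,0,0.136],"delta_pos": [3,-14,0],"hand": 0}
  ]
}}

```text
clock: 40.28
tcp_pos: [0.6196, -0.0697, 0.2481]
orientation: [3.128, -0.188, -0.039]
force: [-0.2, 0.3, -1.0]
opening: 0.043
```

Run:
```python
from h import *
s=readout.read_state();print(s["qpos"].round(2),s["tcp_pos"],s["opening"])
plan([((.636,0,.20),STAND,0,1)],30,.1)
```

```text
[-0.54  0.54  0.85  1.69 -0.42  1.14 -1.27] [ 0.61958249 -0.06965658  0.24813188] 0.04295821385796733
[{"rot": [-0.003, -0.096, -0.011], "delta_pos": [1, -10, 7], "hand": 0}, {"rot": [-0.003, -0.096, -0.011], "delta_pos": [2, -10, 7], "hand": 0}, {"rot": [-0.003, -0.096, -0.011], "delta_pos": [3, -10, 6], "hand": 0}, {"rot": [-0.003, -0.096, -0.011], "delta_pos": [3, -10, 6], "hand": 0}, {"rot": [-0.003, -0.096, -0.011], "delta_pos": [4, -10, 6], "hand": 0}, {"rot": [-0.003, -0.096, -0.011], "delta_pos": [5, -10, 5], "hand": 0}, {"rot": [-0.003, -0.096, -0.011], "delta_pos": [5, -10, 5], "hand": 0}, {"rot": [0, 0, 0], "delta_pos": [0, 0, 0], "hand": 0}]
```

>>> {"op": "carry_out", "data": {
  "rows": [
    {"rot": [-0.003,-0.096,-0.011],"delta_pos": [1,-10,7],"hand": 0},
    {"rot": [-0.003,-0.096,-0.011],"delta_pos": [2,-10,7],"hand": 0},
    {"rot": [-0.003,-0.096,-0.011],"delta_pos": [3,-10,6],"hand": 0},
    {"rot": [-0.003,-0.096,-0.011],"delta_pos": [3,-10,6],"hand": 0},
    {"rot": [-0.003,-0.096,-0.011],"delta_pos": [4,-10,6],"hand": 0},
    {"rot": [-0.003,-0.096,-0.011],"delta_pos": [5,-10,5],"hand": 0},
    {"rot": [-0.003,-0.096,-0.011],"delta_pos": [5,-10,5],"hand": 0},
    {"rot": [0,0,0],"delta_pos": [0,0,0],"hand": 0}
  ]
}}

```text
clock: 41.28
tcp_pos: [0.6296, -0.0109, 0.1889]
orientation: [-2.909, 0.079, 1.096]
force: [0.5, -0.1, -0.9]
opening: 0.0434
```

Run:
```python
from h import *
s=readout.read_state();print(s["qpos"].round(2),s["tcp_pos"],s["opening"])
# expected foot centre relative to TCP, in house frame: grasp point s=.0508 up the house, .0075 along x_h (= +x_row)
gp=s["tcp_pos"]-.005*Ro.from_rotvec(s["orientation"]).as_matrix()[:,2]
print("foot",gp-[0,0,.0508]-.0075*xr)
plan([((.636,0,.14),STAND,0,1)],25,.1)
t=vision.snapshot("scene")[150:390,180:500];m=vision.camera_model("scene")
cv2.imwrite("pics/s1.png",cv2.resize(t,(800,600),interpolation=cv2.INTER_CUBIC)[:,:,::-1])
```

```text
[-0.23  0.92  0.42  1.17 -0.28  1.83 -1.43] [ 0.62964119 -0.01086649  0.18893088] 0.04335239311644041
foot [ 0.62543963 -0.01077991  0.14188714]
[{"rot": [-0.006, 0.008, -0.001], "delta_pos": [12, -4, 11], "hand": 0}, {"rot": [-0.006, 0.008, -0.001], "delta_pos": [12, -4, 11], "hand": 0}, {"rot": [-0.006, 0.008, -0.001], "delta_pos": [12, -4, 11], "hand": 0}, {"rot": [0, 0, 0], "delta_pos": [0, 0, 0], "hand": 0}]
```

View pics/s1.png

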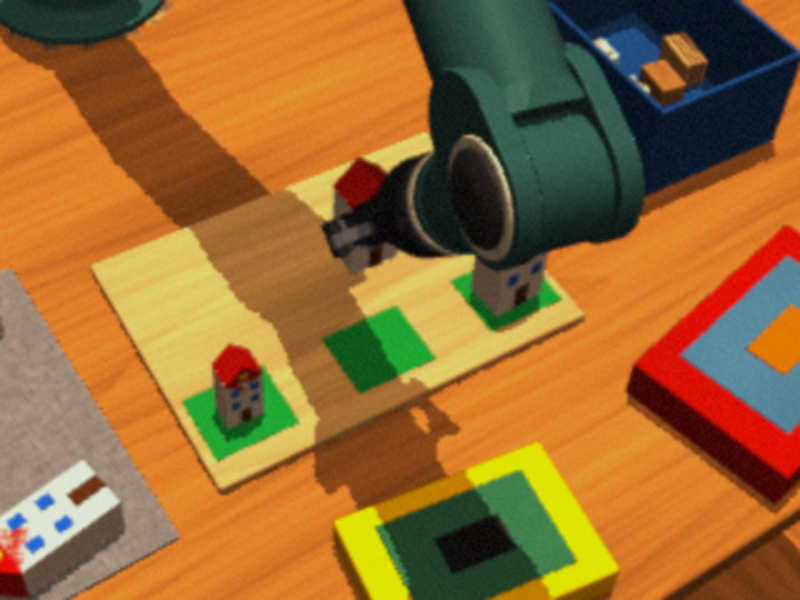

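The house hangs upright in the gripper. I'll lower it to just above the pad and check.

Run:
```python
from h import *
plan([((.640,0.000,.075),STAND,0,1)],25,.1)
```

```text
[{"rot": [-0.003, 0.004, -0.002], "delta_pos": [17, -3, 16], "hand": 0}, {"rot": [-0.003, 0.004, -0.002], "delta_pos": [17, -3, 16], "hand": 0}, {"rot": [-0.003, 0.004, -0.002], "delta_pos": [16, -3, 16], "hand": 0}, {"rot": [-0.003, 0.004, -0.002], "delta_pos": [16, -3, 16], "hand": 0}, {"rot": [-0.003, 0.004, -0.002], "delta_pos": [16, -3, 16], "hand": 0}, {"rot": [0, 0, 0], "delta_pos": [0, 0, 0], "hand": 0}]
```

>>> {"op": "carry_out", "data": {
  "rows": [
    {"rot": [-0.003,0.004,-0.002],"delta_pos": [17,-3,16],"hand": 0},
    {"rot": [-0.003,0.004,-0.002],"delta_pos": [17,-3,16],"hand": 0},
    {"rot": [-0.003,0.004,-0.002],"delta_pos": [16,-3,16],"hand": 0},
    {"rot": [-0.003,0.004,-0.002],"delta_pos": [16,-3,16],"hand": 0},
    {"rot": [-0.003,0.004,-0.002],"delta_pos": [10,-1,10],"hand": 0},
    {"rot": [0,0,0],"delta_pos": [0,0,0],"hand": 0},
    {"rot": [0,0,0],"delta_pos": [0,0,0],"hand": 0}
  ]
}}

```text
clock: 42.2
tcp_pos: [0.6399, -0.0053, 0.078]
orientation: [-2.946, 0.076, 1.066]
force: [0.1, 0.8, 0.6]
opening: 0.0429
```

Run:
```python
from h import *
s=readout.read_state();print(s["qpos"].round(2),s["tcp_pos"],s["opening"],s["force"])
R=Ro.from_rotvec(s["orientation"]);print((R.inv()*STAND).as_rotvec().round(3))
plan([((.640,0.000,.066),STAND,0,0)],25,.1)
t=vision.snapshot("scene")[190:340,240:440]
cv2.imwrite("pics/s2.png",cv2.resize(t,(800,600),interpolation=cv2.INTER_CUBIC)[:,:,::-1])
```

```text
[-0.24  1.05  0.41  1.18 -0.31  1.68 -1.43] [ 0.63989343 -0.00528708  0.07795324] 0.042860566697474164 [0.09294101 0.8268775  0.61016112]
[ 0.004 -0.004 -0.009]
[{"rot": [0.004, -0.004, -0.009], "delta_pos": [8, -5, 9], "hand": 0}]
```

View pics/s2.png

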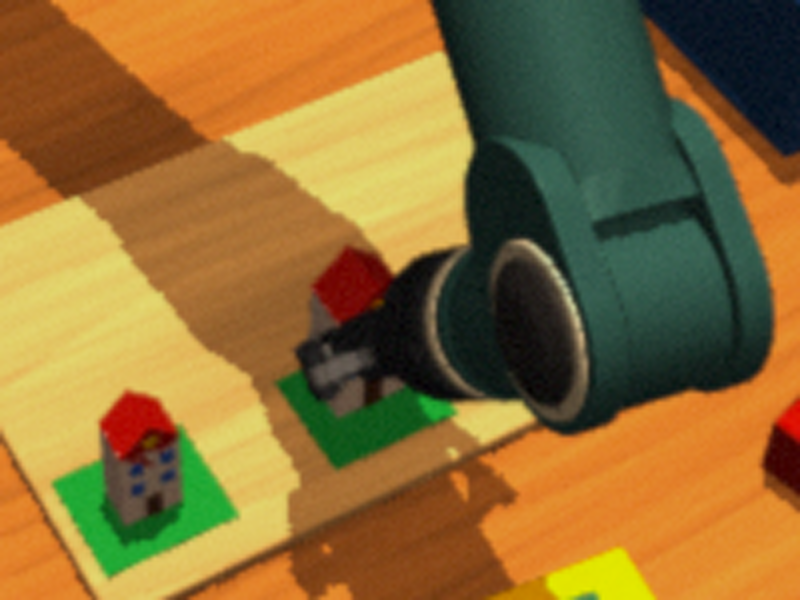

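The house is upright and just above the pad, its lower corner at crop (352,415) inside the pad. Lowering onto it.

>>> {"op": "carry_out", "data": {
  "rows": [
    {"rot": [0.004,-0.004,-0.009],"delta_pos": [5,-5,6],"hand": 0},
    {"rot": [0,0,0],"delta_pos": [3,0,3],"hand": 0},
    {"rot": [0,0,0],"delta_pos": [1,0,1],"hand": 0},
    {"rot": [0,0,0],"delta_pos": [0,0,0],"hand": 0}
  ]
}}

```text
clock: 42.75
tcp_pos: [0.6415, -0.0003, 0.0652]
orientation: [-2.938, 0.064, 1.065]
force: [0.4, 0.1, -0.8]
opening: 0.0432
```

Run:
```python
from h import *
s=readout.read_state();print(s["tcp_pos"],s["opening"],s["force"])
R=Ro.from_rotvec(s["orientation"]);print((R.inv()*STAND).as_rotvec().round(3))
plan([((.640,0.000,.0605),STAND,0,0)],25,.1)
```

```text
[ 6.41533199e-01 -3.10041833e-04  6.52033113e-02] 0.043164738205401856 [ 0.42179051  0.06185614 -0.81277211]
[-0.001 -0.002  0.   ]
[{"rot": [-0.001, -0.002, 0.0], "delta_pos": [2, 0, 5], "hand": 0}]
```

>>> {"op": "carry_out", "data": {
  "rows": [
    {"rot": [0,0,0],"delta_pos": [1.5,0,2.5],"hand": 0},
    {"rot": [0,0,0],"delta_pos": [1,0,1],"hand": 0},
    {"rot": [0,0,0],"delta_pos": [0,0,0],"hand": 0}
  ]
}}

```text
clock: 43.12
tcp_pos: [0.6413, -0.0005, 0.0609]
orientation: [-2.938, 0.064, 1.065]
force: [0.9, -0.2, 0.4]
opening: 0.0433
```

>>> {"op": "carry_out", "data": {
  "rows": [
    {"rot": [0,0,0],"delta_pos": [0.8,0,1],"hand": 0},
    {"rot": [0,0,0],"delta_pos": [0,0,0],"hand": 0}
  ]
}}

```text
clock: 43.38
tcp_pos: [0.6414, -0.0005, 0.0598]
orientation: [-2.938, 0.064, 1.064]
force: [0.6, -0.3, -0.8]
opening: 0.0437
```

>>> {"op": "carry_out", "data": {
  "rows": [
    {"rot": [0,0,0],"delta_pos": [0.6,0,0.8],"hand": 0},
    {"rot": [0,0,0],"delta_pos": [0,0,0],"hand": 0}
  ]
}}

```text
clock: 43.62
tcp_pos: [0.6415, -0.0005, 0.0598]
orientation: [-2.938, 0.064, 1.065]
force: [-0.2, 0.3, -1.8]
opening: 0.0432
```

>>> {"op": "carry_out", "data": {
  "rows": [
    {"rot": [0,0,0],"delta_pos": [0.6,0,0.8],"hand": 0},
    {"rot": [0,0,0],"delta_pos": [0,0,0],"hand": 0}
  ]
}}

```text
clock: 43.88
tcp_pos: [0.6415, -0.0005, 0.0598]
orientation: [-2.938, 0.064, 1.065]
force: [0.2, -0.1, 1.0]
opening: 0.0432
```

>>> {"op": "carry_out", "data": {
  "rows": [
    {"rot": [0,0,0],"delta_pos": [1.2,0,1.5],"hand": 0},
    {"rot": [0,0,0],"delta_pos": [0,0,0],"hand": 0}
  ]
}}

```text
clock: 44.12
tcp_pos: [0.6416, -0.0006, 0.0598]
orientation: [-2.937, 0.064, 1.066]
force: [0.4, 0.4, -0.9]
opening: 0.0433
```

Contact at the predicted height. Releasing, then retreating along the tool axis.

>>> {"op": "carry_out", "data": {
  "rows": [
    {"rot": [0,0,0],"delta_pos": [0,0,0],"hand": 50},
    {"rot": [0,0,0],"delta_pos": [0,0,0],"hand": 60},
    {"rot": [0,0,0],"delta_pos": [0,0,0],"hand": 60},
    {"rot": [0,0,0],"delta_pos": [0,0,-20],"hand": 60},
    {"rot": [0,0,0],"delta_pos": [0,0,-40],"hand": 60},
    {"rot": [0,0,0],"delta_pos": [0,0,-40],"hand": 60},
    {"rot": [0,0,0],"delta_pos": [0,0,0],"hand": 60}
  ]
}}

```text
clock: 45.0
tcp_pos: [0.6942, -0.0015, 0.1223]
orientation: [-2.936, 0.06, 1.072]
force: [-0.3, -1.0, -0.6]
opening: 0.0602
```

Run:
```python
from h import *
s=readout.read_state();print(s["qpos"].round(2),s["tcp_pos"],s["opening"])
w=vision.snapshot("wrist");t=vision.snapshot("scene")
a=cv2.resize(t[190:340,240:440],(400,300),interpolation=cv2.INTER_CUBIC);b=cv2.resize(w,(400,300))
cv2.imwrite("pics/c3.png",np.hstack([a,b])[:,:,::-1])
```

```text
[-0.08  1.08  0.12  0.94 -0.13  1.83 -1.58] [ 0.69424128 -0.00151847  0.1222562 ] 0.06019179469146966
```

View pics/c3.png

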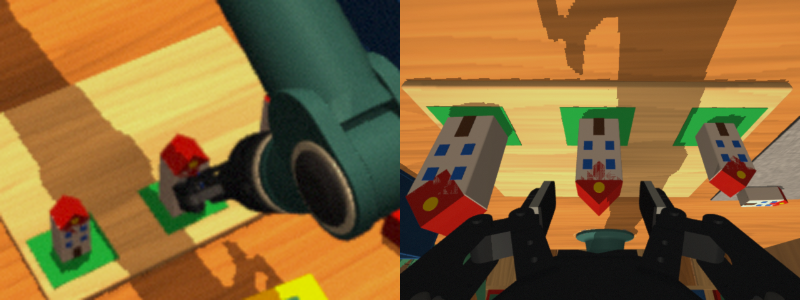

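The house stands on the pad. I'll back off upward, level the tool and clear the view.

>>> {"op": "carry_out", "data": {
  "rows": [
    {"rot": [0,0,0],"delta_pos": [-16,0,-19],"hand": 60},
    {"rot": [0,0,0],"delta_pos": [-25,0,-31],"hand": 60},
    {"rot": [0,0,0],"delta_pos": [-25,0,-31],"hand": 60},
    {"rot": [0,0.1,0],"delta_pos": [-25,0,-31],"hand": 60},
    {"rot": [0,0.12,0],"delta_pos": [-20,0,-31],"hand": 60},
    {"rot": [0,0.12,0],"delta_pos": [-20,0,-31],"hand": 60},
    {"rot": [0,0.12,0],"delta_pos": [-20,-20,-10],"hand": 60},
    {"rot": [0,0.12,0],"delta_pos": [-20,-40,0],"hand": 60},
    {"rot": [0,0,0],"delta_pos": [-20,-50,0],"hand": 60},
    {"rot": [0,0,0],"delta_pos": [-20,-50,0],"hand": 60},
    {"rot": [0,0,0],"delta_pos": [-20,-50,0],"hand": 60},
    {"rot": [0,0,0],"delta_pos": [-20,-50,0],"hand": 60}
  ]
}}

```text
clock: 46.6
tcp_pos: [0.5522, 0.2483, 0.3232]
orientation: [3.099, -0.137, -0.157]
force: [0.5, -0.6, -0.5]
opening: 0.0597
```

>>> {"op": "carry_out", "data": {
  "rows": [
    {"rot": [0,0,0],"delta_pos": [-20,-50,0],"hand": 60},
    {"rot": [0,0,0],"delta_pos": [-20,-50,0],"hand": 60},
    {"rot": [0,0,0],"delta_pos": [-10,-50,0],"hand": 60},
    {"rot": [0,0,0],"delta_pos": [0,0,0],"hand": 60}
  ]
}}

```text
clock: 47.1
tcp_pos: [0.5111, 0.4029, 0.3132]
orientation: [3.086, -0.145, -0.173]
force: [-0.8, -0.9, -0.0]
opening: 0.0596
```

Run:
```python
from h import *
s=readout.read_state();print(s["tcp_pos"],s["clock"])
b=vision.snapshot("top")[:,:,::-1].copy();m=vision.camera_model("top");t=vision.snapshot("scene")[:,:,::-1].copy();ms=vision.camera_model("scene")
yr=np.array([-xr[1],xr[0],0])
def draw(im,m,foot):
    c=np.array([*foot,.012])
    for sx in(-1,1):
        P=[c+xr*.017*sx+yr*dy+[0,0,z] for dy,z in((-.022,0),(-.022,.078),(0,.1),(.022,.078),(.022,0))]
        cv2.polylines(im,[np.int32([w2px(m,p)*16 for p in P])],True,(0,255,255),1,shift=4)
foot=(.6363,0.0)
def crop(im,u,v):return im[v-60:v+60,u-80:u+80]
u,v=[int(i) for i in w2px(m,[.636,0,.04])];us,vs=[int(i) for i in w2px(ms,[.636,0,.04])]
a=[cv2.resize(crop(im,*c),None,fx=2.5,fy=2.5,interpolation=cv2.INTER_CUBIC) for im,c in((b,(u,v)),(t,(us,vs)))]
draw(b,m,foot);draw(t,ms,foot)
a2=[cv2.resize(crop(im,*c),None,fx=2.5,fy=2.5,interpolation=cv2.INTER_CUBIC) for im,c in((b,(u,v)),(t,(us,vs)))]
cv2.imwrite("pics/f.png",np.vstack([np.hstack(a),np.hstack(a2)]))
```

```text
[0.51114188 0.40293783 0.3131766 ] 47.1
```

View pics/f.png

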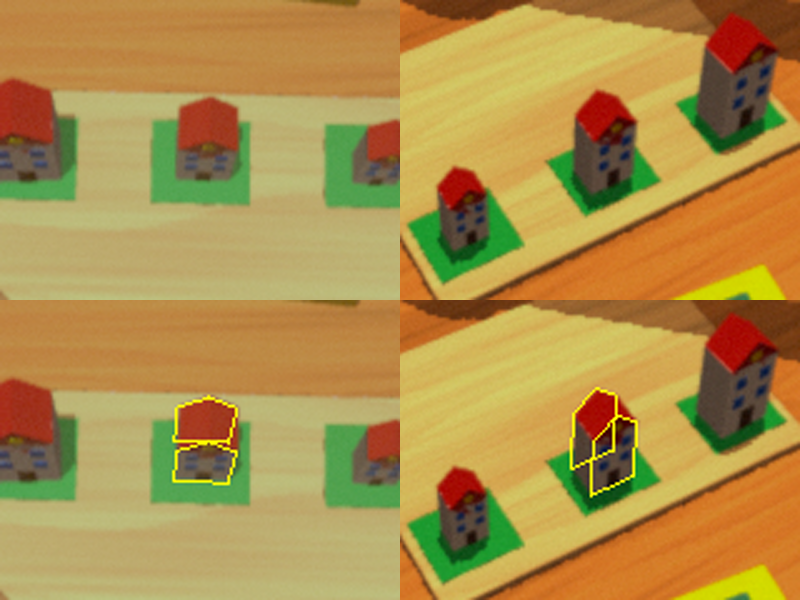

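The middle house stands upright within about 2 mm of the pad centre and square with the row. The neighbours are where they were, and the arm is clear.

Run:
```python
from h import *
a=cv2.imread("pics/t3.png").astype(float);b=vision.snapshot("top")[:,:,::-1].astype(float);d=np.abs(a-b).mean(2)
for n,(u0,v0,u1,v1) in dict(rowtall=(262,152,302,202),rowlow=(402,168,442,206),sptall=(485,150,557,192),splow=(495,278,550,308)).items(): print(n,d[v0:v1,u0:u1].mean().round(1))
print(bot.close_job())
```

```text
rowtall 2.4
rowlow 2.2
sptall 2.6
splow 2.6
the job is handed in; nothing more can be done
None
```

The job is done and handed in at about 47 s of the 210 s. All six scraps went into the blue bin first. Then the middle-sized spare house was stood upright on the empty middle pad.

- **Placement:** the last pictures show the house upright on the pad, within about 2 mm of its centre. It stands square to the row by eye against its neighbours and an overlay; I did not measure its final angle. The board is clear.
- **Other houses:** image comparison from just before the house was picked until hand-in shows both standing houses and the other two spares unmoved.
- **What went wrong:** the first grip on the last cardboard offcut came up empty, either too shallow or the momentary grip slackening. I found it again with the wrist camera and picked it on the second try.
- **No failed checks at the end:** none of the final checks failed or disagreed. I viewed 13 pictures of the 14 allowed.

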